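Put the GPS back in its holder and hang up the chart clamp

TASK

Somebody left the steel chart clamp lying in the GPS holder: hang it by its eye on the empty brass hook of the rail and let go. Then lay the handheld GPS in the holder, face up, between the side lips and with its antenna towards the sliding jaw, and slide the jaw along until it bears firmly on the GPS and keeps it held tight against the fixed end stop. Leave the coaster, the glass bottle cap and the parallel rule where they lie, and finish with the clamp hanging still.

Things in the scene. Friction and masses are not known exactly. Their poses are not given: they have to be found in the camera images.
- clamp: Steel chart clamp with spring lever, shut, about 0.19 kg, 127 mm long, 58 wide, 33 high, nothing on it to be worked. Starts flat, lever up, in the holder's bed. Origin: underside, midway between its two upright hinge ears; x points to the hanging eye, z up. Jaws reach x = -50 mm, eye x = +77. Centre of mass within 15 mm of the origin.
- clamp_grip (a point): Place to grip the clamp: between its two ears, upright steel cheeks 44 mm apart over the outside (along the clamp's y), 34 mm long in x and 26 mm high; this point is 17 mm above the clamp's underside, over its origin. Lever and spring between the ears reach 33 mm up.
- clamp_eye (a point): Centre of the clamp's hanging eye: a ring of outer diameter 34 mm, hole 18 mm, 5 mm thick, its underside level with the clamp's, 60 mm from the clamp's origin along x; the hole's axis is the clamp's z.
- free_hook: The empty brass hook on the rail's front (it may be either of the two): square-bent round bar 6 mm thick. Origin: where it leaves the board, on the bar's axis, 165 mm above the table. x points into the board: the bar runs 42 mm level along -x, then turns straight up; z up. A thing hung up has its eye round the level part and swings freely below.
- free_hook_tip (a point): Top of the empty hook's upturned end: 42 mm out from the board, 27 mm above the axis of the level bar, so 24 mm above its upper side.
- free_hook_seat (a point): Top of the level part of the empty hook, midway, 22 mm out from the board.
- used_hook: The rail's other hook, same shape, 140 mm from the empty one; a small magnifying glass (52 mm lens, reaching 132 mm down) swings on it, so it is taken.
- rail: Dark wood hook rail fixed to the table: board 300 mm long (y), 18 thick (x), from 147 to 183 mm above the table, on two posts at y = +-125 mm. Origin on the table under the board's middle; its hook side faces -x.
- gps: Handheld GPS, green plastic case 130 mm long (x), 60 wide (y), 30 thick, about 0.22 kg; black stub antenna, 13 mm thick, stands 22 mm out of the +x end at y = +21 mm. Lies on its back, screen up (z). Origin: centre of the case's underside, antenna not counted. Grip it across the 60 mm width.
- gps_antenna (a point): Tip of the GPS antenna, 87 mm along x, 21 mm along y and 18 mm up from the GPS origin.
- holder: GPS holder fixed to the table: dark metal bed 260 x 80 mm, top 10 mm above the table; two side lips 4 mm high, 66 mm apart, from x = -100 to +10 mm; at the -x end a fixed stop 66 mm wide, up to 40 mm above the table, rubber face at x = -105 mm. Origin on the table under the bed's middle; x points along the bed from the fixed stop to the sliding jaw.
- holder_home (a point): Where the GPS's origin is when the GPS is home against the fixed stop and centred between the lips: on the bed's top, 40 mm from the holder's origin along -x.
- jaw: Holder's sliding jaw: grey plastic block 22 mm wide (y), 45 long, 38 high over the bed at the front, 28 at the back, on ways along the holder's x; 5 N of friction hold it where it is left. Origin: bottom of its front, which looks to -x at the stop; x as the holder's. Starts at holder x = +50 to +75 mm; first touches a GPS that is home at +25. Clears the antenna by 3 mm.
- jaw_back (a point): Middle of the jaw's flat upright back, 45 mm behind its face (+x), 14 mm above the bed: push here towards the stop, or pinch the jaw across its 22 mm just ahead of here.
- coaster: Round grey silicone coaster, 94 mm across, 6 mm thick. Bystander; origin under its centre.
- bottle_cap: Glass bottle cap (stopper), 36 mm across, 33 mm high. Bystander; origin under its centre.
- parallel_rule: Light wooden parallel rule with brass links, 150 x 57 x 8 mm, long in x. Bystander; origin under its centre.
- jaw_face (a point): Middle of the jaw's front, over its origin. The front is a sprung rubber pad that gives 4 mm: 1 N at first touch, 4 N when fully pressed in, after which the jaw stops hard (at holder x = +21 mm on a GPS that is home). Friction keeps the pad's pressure when the jaw is let go.
There are look-alikes about, which are no part of the job. Of the things shaped like the clamp, the steel one is meant. Of the things shaped like the gps, the green one is meant.

How it is judged (in metres and radians):
On the way, in this order (a step that is already met when the one before it is completed fails the run):
1. the clamp hangs by its eye on the empty hook, let go (distance between clamp_eye and free_hook_seat below 0.03 m and angle between clamp's own x axis and vertical below 0.4 rad and contact force between clamp and free_hook above 0.5 N and contact force between clamp and the fingers below 0.1 N), for 0.3 s.
2. the GPS lies in the bed of the holder, face up, antenna towards the jaw (z of gps in the frame of holder between 0.007 and 0.0125 m and y of gps in the frame of holder between -0.006 and 0.006 m and x of gps in the frame of holder between -0.045 and 0.01 m and x of gps_antenna in the frame of holder above 0.02 m), for 0.2 s.
3. the jaw bears firmly on the GPS, which is home against the stop (contact force between jaw and gps above 1.5 N and x of gps in the frame of holder below -0.037 m), for 0.2 s.
At the end, for the whole second after the job is handed in: Clamp hangs still by its eye on the empty hook, within 0.3 rad of plumb, let go; GPS face up and level in the bed, antenna to the jaw, within 4 mm of home at the stop, 6 mm of the centre line and 0.08 rad of straight; jaw still pressing on it (over 1 N); bystanders within 30 mm of their places (distance between clamp_eye and free_hook_seat below 0.03 m and angle between clamp's own x axis and vertical below 0.3 rad and contact force between clamp and free_hook above 0.3 N and linear speed of clamp below 0.05 m/s and z of gps in the frame of holder between 0.007 and 0.0125 m and y of gps in the frame of holder between -0.006 and 0.006 m and x of gps in the frame of holder between -0.044 and -0.036 m and x of gps_antenna in the frame of holder above 0.035 m and angle between the x axis of gps and the x axis of holder, either way round below 0.08 rad and angle between gps's own z axis and vertical below 0.08 rad and linear speed of gps below 0.02 m/s and contact force between jaw and gps above 1 N); the robot touches nothing.
It fails at once if the coaster is moved (distance of coaster from where it was at the start of the episode above 0.03 m).
It fails at once if the glass bottle cap is moved (distance of bottle_cap from where it was at the start of the episode above 0.03 m).
It fails at once if the parallel rule is moved (distance of parallel_rule from where it was at the start of the episode above 0.03 m).
It also fails if it takes over 72 s, if anything falls off the work surface, if the arm or the gripper's body presses on something with over 40 N, if the wrist force passes 120 N, or if a joint passes its speed limit or range.

ROBOT

A 6-joint arm with a two-finger parallel gripper is mounted at the origin on the work surface. World frame = base frame: x ahead of the robot, y to its left, z up, the work surface at z = 0. Lengths are in m, angles in degrees, forces in N, time in s.
With the tool pointing down it reaches from about 0.25 to 0.725 m from the base axis. Payload 9.7 kg.
Tool frame: the origin (TCP) lies at the very end of the fingers, on their centre line; the grasp point (between the pads) lies 19 mm behind it; z points along the fingers, y is the line along which they close (so a half turn about z gives the same grasp; the last joint's range is limited). The gripper opens to 85 mm and grips with 20 to 120 N. Pads are 22 mm wide; open, the fingers measure 114 mm over their backs; the gripper's body (76 mm by 85 mm) begins 54 mm behind the grasp point. The pads swing forward as they close: fully open they stand 13 mm farther back than shut.
Start: joints at [-72.766, 4.979, 10.078, 95.1, 0, 90], TCP at [0.163, -0.525, 0.231] pointing down, gripper open.
Joint ranges: [-179.16, 179.16], [-48.56, 103.87], [-65.8, 70.77], [-126.05, 130.52], [-82.76, 87.17], [-180, 180]. Speed limits (degrees/s): [127.2, 127.2, 147.25, 180, 180, 180].

INTERFACE

Orientations are given as [roll, pitch, yaw] about the fixed x, y, z axes, in that order (R = Rz(yaw) Ry(pitch) Rx(roll)).
In Python, from workcell import telemetry, optics, workorder gives the robot as it stands.
- The arm moves only by the shell command python3 -m handwheel 'ROWS' [FORCE]. ROWS is JSON, a list of rows, each an object of numbers: "tx", "ty", "tz": the shift along the tool's x, y, z in m; "ax", "ay", "az": the turn, a rotation vector about the tool's x, y, z in degrees; "jaw": the gripper command: -1 is shut, 1 is fully open, values between are in proportion. A call has exactly 10 rows; each row shifts and turns the commanded pose from where the row before left it, along the tool's axes as they then stand; what a row does not reach is not made up. A row lasts 1/8 s, in which the tool goes at most 62.5 mm and 10.7 degrees, less where a joint would pass 70% of its speed; a pose out of reach is approached as far as the arm can. A call is refused whole if a number of a shift passes 0.0625 or a number of a turn 10.7, either way. A call with a gripper value outside its range is refused whole. The fingers move at their own pace and stop on an object; FORCE is the grip in N (left out, the last holds). Time passes only in rows, so rows that do not move let the fingers close, or fill a call up. It gives the time, the measured TCP pose, the force, the opening and the grip force at its end, in the units of the state.
- telemetry.get_obs(): the state, without advancing time (a new reading comes with each control period).
- optics.camera(name): name is "scene" or "top"; returns a dict with "color" (400x640x3 uint8, red, green, blue), "K" (3x3 intrinsics, pixels), "extrinsics" (4x4, takes a point from camera to world coordinates). Camera axes: x right, y down, z forward; pixel columns grow to the right and rows downward; lengths in m; the calibration is good to about 2 mm. A picture is of the moment at which its call begins. There is no depth.
- workorder.job_done(): hands the job in; it is judged then, once.
The state is a dict: "time": time; "q": joint angles; "qd": joint speeds; "joint_efforts": joint torques, N m; "ee_pos": TCP position; "tcp_rot": TCP orientation; "wrist_force": force on the tool from outside, world axes, zero at the start; "torque": the same for the moment, N m; "opening": finger opening in m; "grasp_force": force on a finger pad.
Only numpy, scipy, OpenCV 4.12 (cv2) and the standard library are available. Lean on these libraries where they do the work, as an engineer would, in place of code of your own. Each camera call takes 0.05 s, during which the arm holds its last target. There are 200 camera calls.

## Working session

There is one attempt and no reset: what is moved stays moved. The work goes in short steps, Python scripts to look and compute and a shell command to move; the robot and the scene stay as the last step left them, time stands still between calls to the robot, and variables do not carry over. Pictures are saved under pics/ and viewed, at most 10 in all, crops included, and the job is handed in when it is done.

```bash
mkdir -p pics; ls; python3 - <<'E'
from workcell import telemetry, optics
import cv2,numpy as np
print(telemetry.get_obs())
for n in("scene","top"):
    c=optics.camera(n); cv2.imwrite(f"pics/{n}0.png",c["color"][:,:,::-1]); print(n,c["K"].tolist(),c["extrinsics"].round(4).tolist())
E
```

```text
pics
{'time': 0.0, 'q': array([-7.27642548e+01,  5.00959542e+00,  1.00346312e+01,  9.50980820e+01,
        3.16525287e-04,  9.00005111e+01]), 'qd': array([ 0.02182224, -0.04335448,  0.00979302,  0.03806548, -0.07603993,
       -0.02055344]), 'joint_efforts': array([-1.34642792e-04, -5.20388818e+01,  4.64798284e+01,  1.66038622e-02,
        6.99711563e-05,  1.58899871e-05]), 'ee_pos': array([ 0.16290375, -0.52509177,  0.23059908]), 'tcp_rot': array([-1.79926954e+02, -3.15873423e-04,  1.72352337e+01]), 'wrist_force': array([ 0.44057874, -0.51196332, -0.24896553]), 'torque': array([-0.00058738,  0.05151973,  0.06031025]), 'grasp_force': 0.0, 'opening': 0.08530955816798472}
scene [[510.65817995483604, 0.0, 316.77493374622037], [0.0, 510.65817995483604, 194.6720329975935], [0.0, 0.0, 1.0]] [[0.4469, 0.5026, -0.7401, 1.6273], [0.8946, -0.2592, 0.3641, -0.5534], [-0.0088, -0.8248, -0.5654, 0.9221], [0.0, 0.0, 0.0, 1.0]]
top [[445.4185450712873, 0.0, 319.77965812953363], [0.0, 445.4185450712873, 197.09762566805813], [0.0, 0.0, 1.0]] [[0.0288, -0.9956, 0.0896, 0.4393], [-0.9996, -0.0281, 0.0095, -0.0564], [-0.007, -0.0898, -0.9959, 1.4176], [0.0, 0.0, 0.0, 1.0]]
```

View pics/scene0.png

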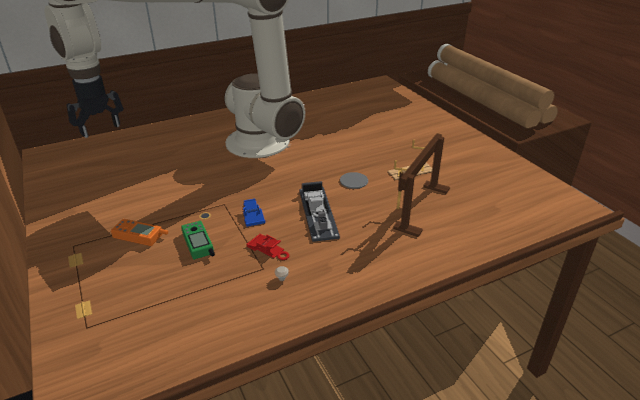

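View pics/top0.png

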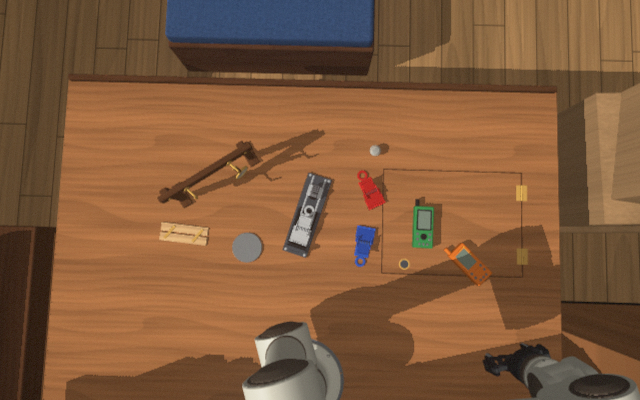

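The scene view shows the holder at about (318,212), the green GPS at (198,240) and the rail at (420,185). In the top view the clamp is in the holder at (308,210), the GPS at (424,225) and the rail runs from (165,198) to (250,150). I'll crop in for detail.

```bash
python3 - <<'E'
import cv2
a=cv2.imread("pics/top0.png"); s=cv2.imread("pics/scene0.png")
def crop(im,x0,y0,x1,y1,k,n): cv2.imwrite("pics/"+n,cv2.resize(im[y0:y1,x0:x1],None,fx=k,fy=k,interpolation=cv2.INTER_CUBIC))
crop(a,280,165,440,265,5,"c1.png")
crop(a,150,130,270,215,6,"c2.png")
crop(s,290,130,450,250,5,"c3.png")
E
```

```text
(no output)
```

View pics/c1.png

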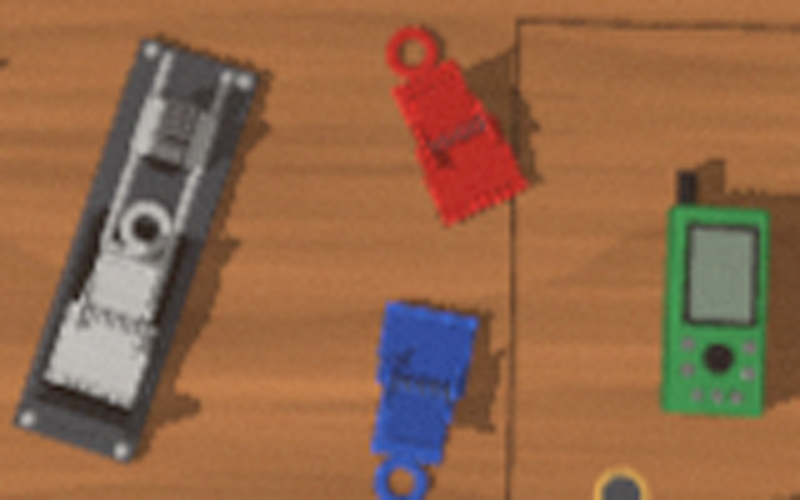

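View pics/c2.png

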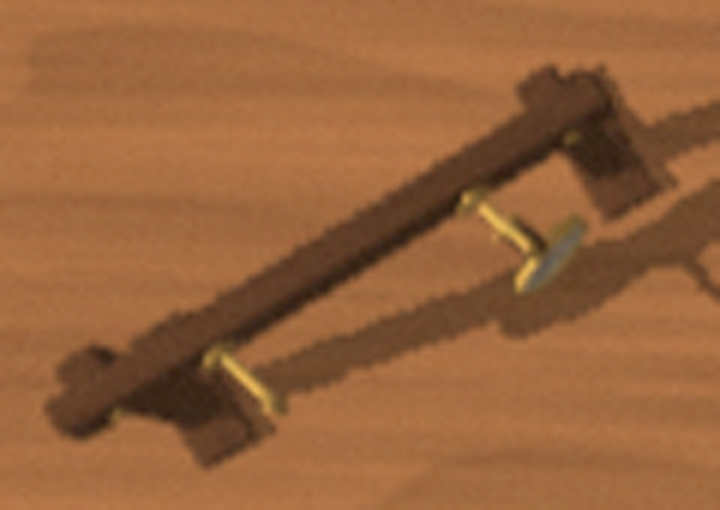

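View pics/c3.png

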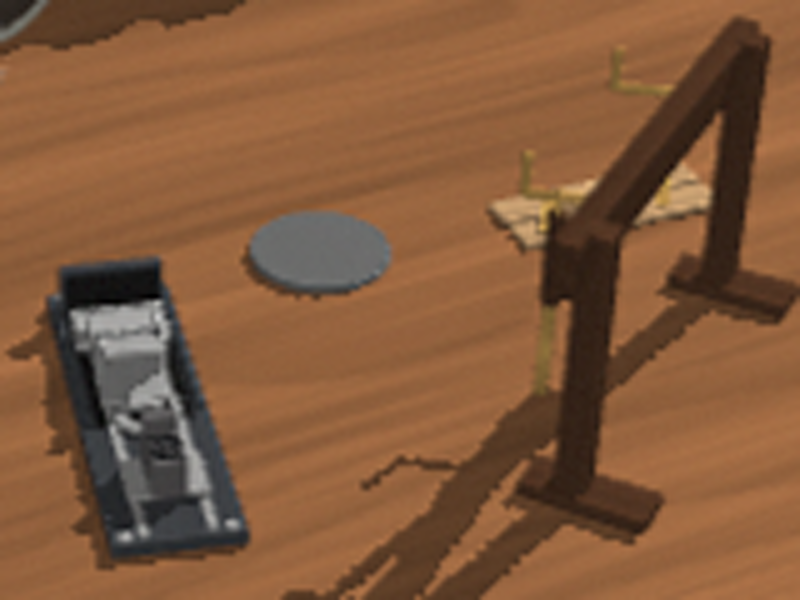

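Crop c1: clamp eye at (145,228), its jaw end at about (87,397), the GPS case spans (662–770, 205–415) with the antenna at the top left, and the holder corners are clear. Crops c2 and c3: the free hook is the left/far one, running from its base at (212,355) to its tip at (280,405) in c2, with the tip at (617,50) in c3. The magnifier is on the other hook.

```bash
cat > h.py <<'E'
import numpy as np, cv2
from scipy.spatial.transform import Rotation as Ro
K={"scene":(510.658,316.775,194.672),"top":(445.4185,319.7797,197.0976)}
from workcell import telemetry, optics
E={"scene":np.array([[0.4469,0.5026,-0.7401,1.6273],[0.8946,-0.2592,0.3641,-0.5534],[-0.0088,-0.8248,-0.5654,0.9221]]),
"top":np.array([[0.0288,-0.9956,0.0896,0.4393],[-0.9996,-0.0281,0.0095,-0.0564],[-0.007,-0.0898,-0.9959,1.4176]])}
def ray(cam,u,v):
    f,cx,cy=K[cam]; return E[cam][:,3],E[cam][:,:3]@[(u-cx)/f,(v-cy)/f,1]
def plane(cam,u,v,z):
    o,d=ray(cam,u,v); return o+d*(z-o[2])/d[2]
def proj(cam,p):
    f,cx,cy=K[cam]; c=E[cam][:,:3].T@(np.array(p)-E[cam][:,3]); return np.array([cx+f*c[0]/c[2],cy+f*c[1]/c[2]])
def tri(a,b):
    (o1,d1),(o2,d2)=ray("top",*a),ray("scene",*b)
    s=np.linalg.lstsq(np.c_[d1,-d2],o2-o1,rcond=None)[0]; p,q=o1+d1*s[0],o2+d2*s[1]
    return (p+q)/2,np.linalg.norm(p-q)
def c(u,v,k,x0,y0): return (u+.5)/k-.5+x0,(v+.5)/k-.5+y0
def go(p,x,z):
    """tool shift (start tool axes), rotvec deg, for target TCP p, tool x axis, tool z axis"""
    o=telemetry.get_obs(); R=Ro.from_euler("xyz",o["tcp_rot"],degrees=True)
    z=np.array(z,float);z/=np.linalg.norm(z);x=np.array(x,float);x-=z*(x@z);x/=np.linalg.norm(x)
    T=Ro.from_matrix(np.c_[x,np.cross(z,x),z])
    D=R.inv()*T
    print("t",o["time"],"pos",o["ee_pos"].round(4),"rpy",o["tcp_rot"].round(2),"q",o["q"].round(1))
    print(" shift(start axes)",R.inv().apply(np.array(p)-o["ee_pos"]).round(4)," rotvec",D.as_rotvec(degrees=True).round(2)," shift(end axes)",T.inv().apply(np.array(p)-o["ee_pos"]).round(4))
E
python3 - <<'E'
from h import *
c1=lambda u,v,z:plane("top",*c(u,v,5,280,165),z)
c2=lambda u,v:c(u,v,6,150,130); c3=lambda u,v:c(u,v,5,290,130)
h=[c1(145,38,.01),c1(262,72,.01),c1(15,425,.01),c1(128,462,.01)]
for p in h: print("hold",p.round(4))
print("len",np.linalg.norm(h[0]-h[2]),np.linalg.norm(h[1]-h[3]),np.linalg.norm(h[0]-h[1]),np.linalg.norm(h[2]-h[3]))
ax=(h[0]+h[1]-h[2]-h[3])/2; print("mid",np.mean(h,0).round(4),"yaw",np.degrees(np.arctan2(ax[1],ax[0])))
e=c1(145,228,.015); j=c1(87,397,.018); print("eye",e.round(4),"jawend",j.round(4),np.linalg.norm(e-j),np.degrees(np.arctan2(*(e-j)[1::-1])))
for q in [(128,258),(158,258),(62,297),(160,322)]: print(c1(*q,.03).round(4))
g=[c1(672,205,.03),c1(770,210,.03),c1(662,410,.03),c1(762,415,.03)]
print("gps",np.mean(g,0).round(4),[p.round(4).tolist() for p in g]); a=(g[0]+g[1]-g[2]-g[3])/2;print(np.linalg.norm(a),np.degrees(np.arctan2(a[1],a[0])))
print("jaw front/back top",c1(150,160,.045).round(4),c1(165,95,.04).round(4))
print("tip tri",tri(c2(280,405),c3(617,50)),plane("top",*c2(280,405),.19))
print("base",plane("top",*c2(212,355),.167), "usedbase",plane("top",*c2(470,200),.167),"usedtip",tri(c2(530,245),c3(527,155)))
for q in [(50,405),(80,437),(545,68),(605,110)]: print("board",plane("top",*c2(*q),.183).round(4))
E
```

```text
hold [ 0.6446 -0.005   0.01  ]
hold [ 0.6249 -0.0802  0.01  ]
hold [0.3971 0.069  0.01  ]
hold [ 0.3761 -0.0027  0.01  ]
len 0.2583829124579679 0.2605526050625825 0.07773612060651426 0.07473128815726936
mid [ 0.5107 -0.0047  0.01  ] yaw -16.97892606292057
eye [ 0.523 -0.009  0.015] jawend [0.416  0.0239 0.018 ] 0.11196436277903521 -17.07874687645667
[5.031e-01 5.000e-04 3.000e-02]
[ 0.5036 -0.0182  0.03  ]
[0.4777 0.0408 0.03  ]
[ 0.4639 -0.0206  0.03  ]
gps [ 0.4815 -0.3658  0.03  ] [[0.5458, -0.3376, 0.03], [0.5444, -0.3986, 0.03], [0.4185, -0.3327, 0.03], [0.4172, -0.3944, 0.03]]
0.12731327040534202 -2.047961613222206
jaw front/back top [ 0.5634 -0.0118  0.045 ] [ 0.6048 -0.0197  0.04  ]
tip tri (array([0.54153832, 0.30016231, 0.19116677]), np.float64(0.006055394268594529)) [0.54013647 0.29772275 0.19      ]
base [0.56477446 0.33775709 0.167     ] usedbase [0.64199344 0.21942767 0.167     ] usedtip (array([0.61855351, 0.18662102, 0.19022604]), np.float64(0.002666556656817603))
board [0.5377 0.4069 0.183 ]
board [0.5232 0.392  0.183 ]
board [0.703  0.1836 0.183 ]
board [0.6838 0.1545 0.183 ]
```

```bash
python3 - <<'E'
from h import *
inv=lambda p,k,x0,y0:((p+.5-[x0,y0])*k-.5).round(0)
from scipy.optimize import least_squares
B=np.array([.5648,.3378])
for y in (33,45,56):
    a=np.radians(y); d=np.array([np.cos(a),np.sin(a)])
    for n,s,z in(("base",0,.165),("corner",.042,.165),("tip",.042,.192)):
        P=[*(B-s*d),z]; print(y,n,inv(proj("top",P),6,150,130),inv(proj("scene",P),5,290,130))
a=cv2.imread("pics/top0.png")[170:212,165:215]; s=cv2.imread("pics/scene0.png")[128:182,385:445]
cv2.imwrite("pics/d.png",np.hstack([cv2.resize(a,(400,336),interpolation=2),cv2.resize(s,(373,336),interpolation=2)]))
E
```

```text
33 base [213. 355.] [682.  92.]
33 corner [257. 431.] [616.  76.]
33 tip [240. 426.] [621.  36.]
45 base [213. 355.] [682.  92.]
45 corner [273. 420.] [612.  82.]
45 tip [256. 415.] [617.  42.]
56 base [213. 355.] [682.  92.]
56 corner [284. 407.] [611.  88.]
56 tip [268. 402.] [616.  49.]
```

View pics/d.png

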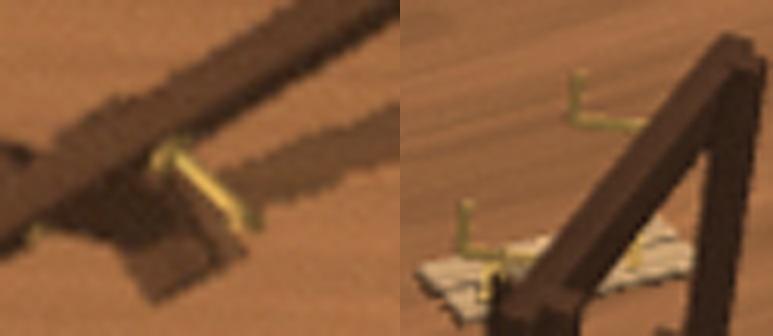

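The crop shows the free hook's bar running from (185,188) to (196,197) in the top image. Both cameras fit a bar yaw of about 55°, and the magnifier's lens plane agrees with that. The first move goes to above the clamp.

```bash
python3 - <<'E'
from h import *
a=np.radians(-17); go([.465,.009,.08],[np.cos(a),np.sin(a),0],[0,0,-1])
E
```

```text
t 0.1 pos [ 0.1629 -0.5251  0.2307] rpy [-179.93    0.     17.23] q [-72.8   5.   10.   95.1  -0.   90. ]
 shift(start axes) [ 0.4468 -0.4204  0.1512]  rotvec [-7.000e-02  2.000e-02  3.423e+01]  shift(end axes) [ 0.1328 -0.5991  0.1507]
```

```bash
python3 -m handwheel '[{"az":8.5},{"az":8.5},{"az":8.6},{"az":8.6},{"tx":0.012,"ty":-0.055,"jaw":0.6},{"tx":0.012,"ty":-0.055},{"tx":0.012,"ty":-0.055},{"tx":0.012,"ty":-0.055},{"tx":0.012,"ty":-0.055},{"tx":0.012,"ty":-0.055}]' 60 && python3 -m handwheel '[{"tx":0.012,"ty":-0.055},{"tx":0.012,"ty":-0.055},{"tx":0.012,"ty":-0.055},{"tx":0.012,"ty":-0.055},{"tx":0.013,"ty":-0.049},{"tz":0.03},{"tz":0.05},{"tz":0.04},{"tz":0.02},{}]'
python3 - <<'E'
from h import *
a=np.radians(-17); go([.465,.009,.014],[np.cos(a),np.sin(a),0],[0,0,-1])
E
```

```text
t 0.1 pos [ 0.1629 -0.5251  0.2307] rpy [-179.93    0.     17.23] q [-72.8   5.   10.   95.1  -0.   90. ]
 shift(start axes) [ 0.4468 -0.4204  0.2172]  rotvec [-7.000e-02  2.000e-02  3.423e+01]  shift(end axes) [ 0.1328 -0.5991  0.2167]$[0]: bad value
```

```bash
python3 -m handwheel '[{"tx":0,"ty":0,"tz":0,"ax":0,"ay":0,"az":8.5,"jaw":0.6},{"tx":0,"ty":0,"tz":0,"ax":0,"ay":0,"az":8.5,"jaw":0.6},{"tx":0,"ty":0,"tz":0,"ax":0,"ay":0,"az":8.6,"jaw":0.6},{"tx":0,"ty":0,"tz":0,"ax":0,"ay":0,"az":8.6,"jaw":0.6},{"tx":0.012,"ty":-0.055,"tz":0,"ax":0,"ay":0,"az":0,"jaw":0.6},{"tx":0.012,"ty":-0.055,"tz":0,"ax":0,"ay":0,"az":0,"jaw":0.6},{"tx":0.012,"ty":-0.055,"tz":0,"ax":0,"ay":0,"az":0,"jaw":0.6},{"tx":0.012,"ty":-0.055,"tz":0,"ax":0,"ay":0,"az":0,"jaw":0.6},{"tx":0.012,"ty":-0.055,"tz":0,"ax":0,"ay":0,"az":0,"jaw":0.6},{"tx":0.012,"ty":-0.055,"tz":0,"ax":0,"ay":0,"az":0,"jaw":0.6}]' 60
python3 -m handwheel '[{"tx":0.012,"ty":-0.055,"jaw":0.6},{"tx":0.012,"ty":-0.055,"jaw":0.6},{"tx":0.012,"ty":-0.055,"jaw":0.6},{"tx":0.012,"ty":-0.055,"jaw":0.6},{"tx":0.013,"ty":-0.049,"jaw":0.6},{"tz":0.03,"jaw":0.6},{"tz":0.05,"jaw":0.6},{"tz":0.04,"jaw":0.6},{"tz":0.02,"jaw":0.6},{"jaw":0.6}]'
python3 - <<'E'
from h import *
a=np.radians(-17); go([.465,.009,.014],[np.cos(a),np.sin(a),0],[0,0,-1])
E
```

```text
time: 1.35
ee_pos: [0.3285, -0.229, 0.2311]
tcp_rot: [180.0, -0.0, -17.0]
wrist_force: [0.9, 0.3, 0.4]
opening: 0.0685
grasp_force: 0.0
t 1.35 pos [ 0.3285 -0.229   0.2311] rpy [ 1.800e+02 -1.000e-02 -1.699e+01] q [-34.9 -15.3  -8.7  96.6   0.  162.1]
 shift(start axes) [ 0.0609 -0.2675  0.2171]  rotvec [ 0.   -0.01  0.01]  shift(end axes) [ 0.0609 -0.2675  0.2171]$[0]: bad value
```

```bash
python3 -m handwheel '[{"tx":0,"ty":0,"tz":0.01,"ax":0,"ay":0,"az":-10.6,"jaw":0.6},{"tx":0,"ty":0,"tz":0.01,"ax":0,"ay":0,"az":-10.6,"jaw":0.6},{"tx":0,"ty":0,"tz":0.01,"ax":0,"ay":0,"az":-10.6,"jaw":0.6},{"tx":0,"ty":0,"tz":0.01,"ax":0,"ay":0,"az":-10.6,"jaw":0.6},{"tx":0,"ty":0,"tz":0.01,"ax":0,"ay":0,"az":-10.6,"jaw":0.6},{"tx":0,"ty":0,"tz":0.01,"ax":0,"ay":0,"az":-10.6,"jaw":0.6},{"tx":0,"ty":0,"tz":0.01,"ax":0,"ay":0,"az":-10.6,"jaw":0.6},{"tx":0,"ty":0,"tz":0.01,"ax":0,"ay":0,"az":-10.6,"jaw":0.6},{"tx":0,"ty":0,"tz":0.01,"ax":0,"ay":0,"az":-10.6,"jaw":0.6},{"tx":0,"ty":0,"tz":0.01,"ax":0,"ay":0,"az":-10.6,"jaw":0.6}]' >/dev/null
python3 -m handwheel '[{"tx":0,"ty":0,"tz":0,"ax":0,"ay":0,"az":-10.6,"jaw":0.6},{"tx":0,"ty":0,"tz":0,"ax":0,"ay":0,"az":-10.6,"jaw":0.6},{"tx":0,"ty":0,"tz":0,"ax":0,"ay":0,"az":-10.6,"jaw":0.6},{"tx":0,"ty":0,"tz":0,"ax":0,"ay":0,"az":-10.6,"jaw":0.6},{"tx":0,"ty":0,"tz":0,"ax":0,"ay":0,"az":-10.6,"jaw":0.6},{"tx":0,"ty":0,"tz":0,"ax":0,"ay":0,"az":-10.6,"jaw":0.6},{"tx":0,"ty":0,"tz":0,"ax":0,"ay":0,"az":-10.4,"jaw":0.6},{"tx":-0.01,"ty":0.045,"tz":0,"ax":0,"ay":0,"az":0,"jaw":0.6},{"tx":-0.01,"ty":0.045,"tz":0,"ax":0,"ay":0,"az":0,"jaw":0.6},{"tx":-0.01,"ty":0.045,"tz":0,"ax":0,"ay":0,"az":0,"jaw":0.6}]'
python3 -m handwheel '[{"tx":-0.01,"ty":0.045,"tz":0,"ax":0,"ay":0,"az":0,"jaw":0.6},{"tx":-0.01,"ty":0.045,"tz":0,"ax":0,"ay":0,"az":0,"jaw":0.6},{"tx":-0.01,"ty":0.0425,"tz":0,"ax":0,"ay":0,"az":0,"jaw":0.6},{"tx":0,"ty":0,"tz":0.02,"ax":0,"ay":0,"az":0,"jaw":0.6},{"tx":0,"ty":0,"tz":0.03,"ax":0,"ay":0,"az":0,"jaw":0.6},{"tx":0,"ty":0,"tz":0.02,"ax":0,"ay":0,"az":0,"jaw":0.6},{"tx":0,"ty":0,"tz":0,"ax":0,"ay":0,"az":0,"jaw":0.6},{"tx":0,"ty":0,"tz":0,"ax":0,"ay":0,"az":0,"jaw":0.6},{"tx":0,"ty":0,"tz":0,"ax":0,"ay":0,"az":0,"jaw":0.6},{"tx":0,"ty":0,"tz":0,"ax":0,"ay":0,"az":0,"jaw":0.6}]'
python3 - <<'E'
from h import *
a=np.radians(163); go([.465,.009,.014],[np.cos(a),np.sin(a),0],[0,0,-1])
E
```

```text
time: 3.85
ee_pos: [0.3966, -0.1091, 0.1311]
tcp_rot: [-180.0, -0.0, 163.0]
wrist_force: [0.2, -1.1, -0.9]
opening: 0.0685
grasp_force: 0.0
time: 5.1
ee_pos: [0.4639, 0.0076, 0.062]
tcp_rot: [180.0, 0.1, 163.0]
wrist_force: [-0.3, 0.6, -0.5]
opening: 0.0682
grasp_force: 0.0
t 5.1 pos [0.4639 0.0076 0.062 ] rpy [1.7998e+02 6.0000e-02 1.6303e+02] q [  0.9  -6.7 -20.2  76.5  -0.   17.9]
 shift(start axes) [-0.0006  0.0016  0.048 ]  rotvec [0.02 0.06 0.03]  shift(end axes) [-0.0006  0.0016  0.048 ]
```

```bash
python3 -m handwheel '[{"tx":0,"ty":0.0015,"tz":0.02,"ax":0,"ay":0,"az":0,"jaw":0.6},{"tx":0,"ty":0,"tz":0.02,"ax":0,"ay":0,"az":0,"jaw":0.6},{"tx":0,"ty":0,"tz":0.008,"ax":0,"ay":0,"az":0,"jaw":0.6},{"tx":0,"ty":0,"tz":0,"ax":0,"ay":0,"az":0,"jaw":0.6},{"tx":0,"ty":0,"tz":0,"ax":0,"ay":0,"az":0,"jaw":-1},{"tx":0,"ty":0,"tz":0,"ax":0,"ay":0,"az":0,"jaw":-1},{"tx":0,"ty":0,"tz":0,"ax":0,"ay":0,"az":0,"jaw":-1},{"tx":0,"ty":0,"tz":0,"ax":0,"ay":0,"az":0,"jaw":-1},{"tx":0,"ty":0,"tz":0,"ax":0,"ay":0,"az":0,"jaw":-1},{"tx":0,"ty":0,"tz":0,"ax":0,"ay":0,"az":0,"jaw":-1}]' 70
```

```text
time: 6.35
ee_pos: [0.4646, 0.0092, 0.015]
tcp_rot: [180.0, 0.1, 163.0]
wrist_force: [-3.3, -0.4, 7.8]
opening: 0.0521
grasp_force: 71.5
```

```bash
python3 - <<'E'
from h import *
print(telemetry.get_obs()["opening"])
a=cv2.imread("pics/top0.png")[205:253,282:320]; s=optics.camera("scene")["color"][:,:,::-1]; cv2.imwrite("pics/s1.png",s); s0=cv2.imread("pics/scene0.png")
k=lambda i:cv2.resize(i,(380,480) if i is a else (200,480),interpolation=2)
cv2.imwrite("pics/e.png",np.hstack([cv2.resize(a,(380,480),interpolation=2),np.vstack([cv2.resize(x[175:245,290:350],(300,350),interpolation=2)[:240] if 0 else cv2.resize(x[178:226,295:350],(275,240),interpolation=2) for x in (s0,s)])]))
E
```

```text
0.052107461267047094
```

View pics/e.png

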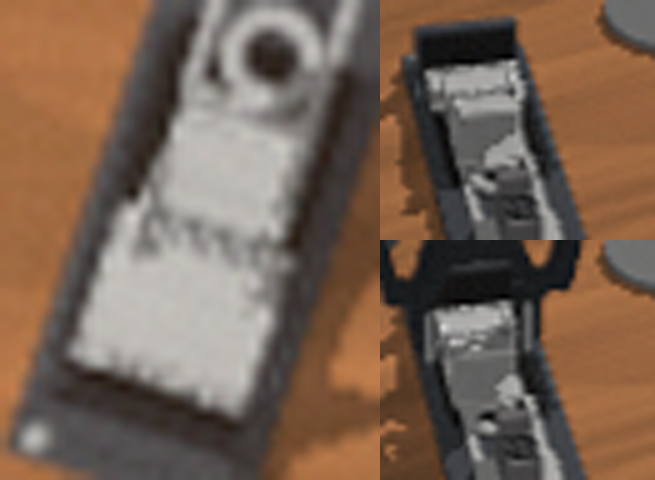

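The fingers closed at 52 mm, not 44, so they've caught the flared jaw plate. I'll open, shift 8 mm toward the eye and regrip.

```bash
python3 -m handwheel '[{"tx":0,"ty":0,"tz":0,"ax":0,"ay":0,"az":0,"jaw":0.6},{"tx":0,"ty":0,"tz":0,"ax":0,"ay":0,"az":0,"jaw":0.6},{"tx":-0.008,"ty":0,"tz":0,"ax":0,"ay":0,"az":0,"jaw":0.6},{"tx":0,"ty":0,"tz":0,"ax":0,"ay":0,"az":0,"jaw":0.6},{"tx":0,"ty":0,"tz":0,"ax":0,"ay":0,"az":0,"jaw":-1},{"tx":0,"ty":0,"tz":0,"ax":0,"ay":0,"az":0,"jaw":-1},{"tx":0,"ty":0,"tz":0,"ax":0,"ay":0,"az":0,"jaw":-1},{"tx":0,"ty":0,"tz":0,"ax":0,"ay":0,"az":0,"jaw":-1},{"tx":0,"ty":0,"tz":0,"ax":0,"ay":0,"az":0,"jaw":-1},{"tx":0,"ty":0,"tz":0,"ax":0,"ay":0,"az":0,"jaw":-1}]' 70
python3 - <<'E'
from h import *
o=telemetry.get_obs()
d=np.array([np.cos(np.radians(55)),np.sin(np.radians(55))])
x=-np.r_[d,0]; C=np.array([.565,.338])-.042*d; print("corner",C)
go([*(C-.060*d),.25],x,[0,0,-1])
E
```

```text
time: 7.65
ee_pos: [0.4719, 0.0068, 0.0143]
tcp_rot: [180.0, 0.0, 163.0]
wrist_force: [-2.9, 0.0, 9.4]
opening: 0.0499
grasp_force: 70.6
corner [0.54090979 0.30359561]
t 7.65 pos [0.4719 0.0068 0.0143] rpy [1.7998e+02 5.0000e-02 1.6303e+02] q [  0.8  -4.2 -23.2  70.9   0.   17.8]
 shift(start axes) [ 0.0389  0.2471 -0.2356]  rotvec [-1.000e-02  5.000e-02 -7.197e+01]  shift(end axes) [-0.2227  0.1137 -0.2357]
```

```bash
python3 -m handwheel '[{"tx":0,"ty":0,"tz":0,"ax":0,"ay":0,"az":0,"jaw":0.4},{"tx":0,"ty":0,"tz":-0.005,"ax":0,"ay":0,"az":0,"jaw":0.4},{"tx":0,"ty":0,"tz":0,"ax":0,"ay":0,"az":0,"jaw":0.4},{"tx":0,"ty":0,"tz":0,"ax":0,"ay":0,"az":0,"jaw":-1},{"tx":0,"ty":0,"tz":0,"ax":0,"ay":0,"az":0,"jaw":-1},{"tx":0,"ty":0,"tz":0,"ax":0,"ay":0,"az":0,"jaw":-1},{"tx":0,"ty":0,"tz":0,"ax":0,"ay":0,"az":0,"jaw":-1},{"tx":0,"ty":0,"tz":0,"ax":0,"ay":0,"az":0,"jaw":-1},{"tx":0,"ty":0,"tz":0,"ax":0,"ay":0,"az":0,"jaw":-1},{"tx":0,"ty":0,"tz":0,"ax":0,"ay":0,"az":0,"jaw":-1}]' 70
```

```text
time: 8.9
ee_pos: [0.4719, 0.0068, 0.0196]
tcp_rot: [180.0, 0.1, 163.0]
wrist_force: [-3.9, 0.6, 13.0]
opening: 0.0493
grasp_force: 70.0
```

```bash
python3 -m handwheel '[{"tx":0,"ty":0,"tz":-0.005,"ax":0,"ay":0,"az":0,"jaw":-1},{"tx":0,"ty":0,"tz":-0.01,"ax":0,"ay":0,"az":0,"jaw":-1},{"tx":0,"ty":0,"tz":-0.03,"ax":0,"ay":0,"az":0,"jaw":-1},{"tx":0,"ty":0,"tz":-0.05,"ax":0,"ay":0,"az":0,"jaw":-1},{"tx":0,"ty":0,"tz":-0.05,"ax":0,"ay":0,"az":0,"jaw":-1},{"tx":0,"ty":0,"tz":-0.05,"ax":0,"ay":0,"az":0,"jaw":-1},{"tx":0,"ty":0,"tz":-0.036,"ax":0,"ay":0,"az":0,"jaw":-1},{"tx":0,"ty":0,"tz":0,"ax":0,"ay":0,"az":0,"jaw":-1},{"tx":0,"ty":0,"tz":0,"ax":0,"ay":0,"az":0,"jaw":-1},{"tx":0,"ty":0,"tz":0,"ax":0,"ay":0,"az":0,"jaw":-1}]' 70
python3 - <<'E'
from h import *
s=optics.camera("scene")["color"][:,:,::-1]; cv2.imwrite("pics/s2.png",s); t=optics.camera("top")["color"][:,:,::-1];cv2.imwrite("pics/t2.png",t)
p=telemetry.get_obs()["ee_pos"]; a=proj("scene",p); b=proj("top",p); print(p,a,b)
def w(i,q,r=40): 
    x,y=(q-r).astype(int); return cv2.resize(i[y:y+2*r,x:x+2*r],(400,400),interpolation=2)
for i,q in((s,a),(t,b)): print((q-40).astype(int))
cv2.imwrite("pics/f.png",np.hstack([w(s,a),w(t,b)]))
E
```

```text
time: 10.15
ee_pos: [0.4712, 0.0068, 0.2479]
tcp_rot: [-180.0, -0.1, 163.0]
wrist_force: [-0.4, 0.6, -2.2]
opening: 0.0493
grasp_force: 72.9
[0.47123385 0.006745   0.24826079] [313.36818474 134.25061961] [299.18123421 224.34080522]
[273  94]
[259 184]
```

View pics/f.png

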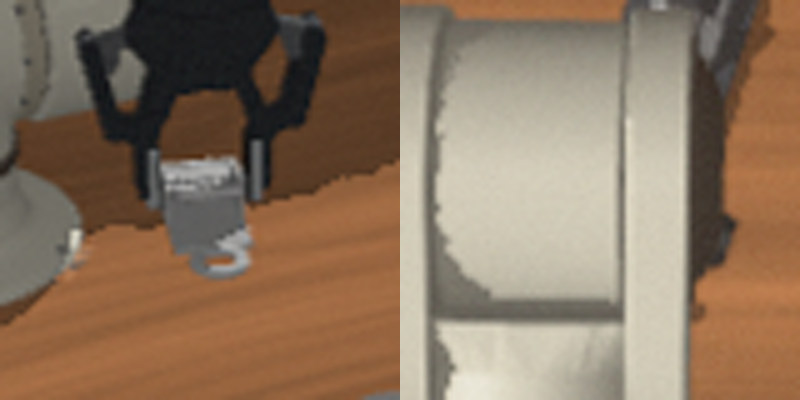

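The clamp is held level, with the eye at about (317,145) in the scene image. Next I check the eye offset and work out the path around the hook.

```bash
python3 - <<'E'
from h import *
print("pred eye px",proj("scene",[.5219,-.0087,.2408]))
# path: theta, eye centre (s along hook x, z) relative to corner
yaw=np.radians(55); d=np.array([np.cos(yaw),np.sin(yaw),0]); up=np.array([0,0,1.])
C=np.array([.565,.338,.165])-.042*d
def tcp(th,s,z,L=.053,h=.0071):
    t=np.radians(th); cx=np.cos(t)*d+np.sin(t)*up; cz=-np.sin(t)*d+np.cos(t)*up
    return C+s*d+z*up-L*cx+h*cz, Ro.from_matrix(np.c_[-cx,np.cross(-cz,-cx),-cz])
o=telemetry.get_obs(); go(tcp(0,0,.06)[0],-d,[0,0,-1])
P=[(0,0,.060),(0,0,.014)]+[(10*k,.0005+.0075*max(0,(k-4.5)/4.5)**1.5,.0005+.0115*max(0,(4.5-k)/4.5)**1.5) for k in range(1,10)]+[(90,.018,-.003)]
q=tcp(*P[0])
for p in P[1:]:
    n=tcp(*p); print(p,n[0].round(3),"shift",(q[1].inv().apply(n[0]-q[0])*1000).round(1),"rot",(q[1].inv()*n[1]).as_rotvec(degrees=True).round(1)); q=n
E
```

```text
pred eye px [316.51297442 145.5516609 ]
t 10.25 pos [0.4712 0.0067 0.2483] rpy [-1.7997e+02 -9.0000e-02  1.6303e+02] q [ 0.8 -5.3  1.8 97.1 -0.  17.8]
 shift(start axes) [0.0364 0.2539 0.0161]  rotvec [ 3.000e-02 -1.000e-01 -7.197e+01]  shift(end axes) [-0.2301  0.1132  0.0162]
(0, 0, 0.014) [0.511 0.26  0.186] shift [ 0.  0. 46.] rot [0. 0. 0.]
(10, 0.0005, 0.008388258538544429) [0.511 0.26  0.171] shift [-0.1 -0.  14.9] rot [  0. -10.   0.]
(20, 0.0005, 0.005261996618749553) [0.511 0.261 0.159] shift [ 1.   0.  12.4] rot [  0. -10.  -0.]
(30, 0.0005, 0.0027131760318935653) [0.513 0.263 0.147] shift [ 1.3 -0.  11.7] rot [  0. -10.   0.]
(40, 0.0005, 0.000925925925925926) [0.515 0.267 0.137] shift [ 1.3  0.  10.9] rot [ -0. -10.  -0.]
(50, 0.0007777777777777778, 0.0005) [0.519 0.272 0.129] shift [ 0.5 -0.   9.8] rot [  0. -10.  -0.]
(60, 0.0019433756729740643, 0.0005) [0.523 0.278 0.123] shift [-0.3  0.  10.2] rot [  0. -10.   0.]
(70, 0.003605649968749708, 0.0005) [0.529 0.286 0.118] shift [-0.4 -0.  10.8] rot [  0. -10.   0.]
(80, 0.005644516438181148, 0.0005) [0.535 0.295 0.115] shift [-0.3  0.  11.2] rot [ -0. -10.   0.]
(90, 0.008, 0.0005) [0.541 0.304 0.113] shift [ 0.  -0.  11.6] rot [  0. -10.   0.]
(90, 0.018, -0.003) [0.547 0.313 0.109] shift [ 3.5  0.  10. ] rot [0. 0. 0.]
```

```bash
python3 -m handwheel '[{"tx":0,"ty":0,"tz":0.001,"ax":0,"ay":0,"az":-10.4,"jaw":-1},{"tx":0,"ty":0,"tz":0,"ax":0,"ay":0,"az":-10.4,"jaw":-1},{"tx":0,"ty":0,"tz":0,"ax":0,"ay":0,"az":-10.4,"jaw":-1},{"tx":0,"ty":0,"tz":0,"ax":0,"ay":0,"az":-10.2,"jaw":-1},{"tx":0,"ty":0,"tz":0,"ax":0,"ay":0,"az":-10.2,"jaw":-1},{"tx":0,"ty":0,"tz":0,"ax":0,"ay":0,"az":-10.2,"jaw":-1},{"tx":0,"ty":0,"tz":0,"ax":0,"ay":0,"az":-10.2,"jaw":-1},{"tx":-0.035,"ty":0.017,"tz":0,"ax":0,"ay":0,"az":0,"jaw":-1},{"tx":-0.045,"ty":0.022,"tz":0,"ax":0,"ay":0,"az":0,"jaw":-1},{"tx":-0.045,"ty":0.022,"tz":0,"ax":0,"ay":0,"az":0,"jaw":-1}]' 
python3 -m handwheel '[{"tx":-0.045,"ty":0.022,"tz":0,"ax":0,"ay":0,"az":0,"jaw":-1},{"tx":-0.035,"ty":0.018,"tz":0,"ax":0,"ay":0,"az":0,"jaw":-1},{"tx":-0.025,"ty":0.012,"tz":0,"ax":0,"ay":0,"az":0,"jaw":-1},{"tx":0,"ty":0,"tz":0.005,"ax":0,"ay":0,"az":0,"jaw":-1},{"tx":0,"ty":0,"tz":0.005,"ax":0,"ay":0,"az":0,"jaw":-1},{"tx":0,"ty":0,"tz":0.005,"ax":0,"ay":0,"az":0,"jaw":-1},{"tx":0,"ty":0,"tz":0.004,"ax":0,"ay":0,"az":0,"jaw":-1},{"tx":0,"ty":0,"tz":0,"ax":0,"ay":0,"az":0,"jaw":-1},{"tx":0,"ty":0,"tz":0,"ax":0,"ay":0,"az":0,"jaw":-1},{"tx":0,"ty":0,"tz":0,"ax":0,"ay":0,"az":0,"jaw":-1}]' 
python3 - <<'E'
from h import *
s=optics.camera("scene")["color"][:,:,::-1]; cv2.imwrite("pics/s3.png",s); t=optics.camera("top")["color"][:,:,::-1];cv2.imwrite("pics/t3.png",t)
d=np.array([np.cos(np.radians(55)),np.sin(np.radians(55)),0]); C=np.array([.565,.338,.165])-.042*d
go(C-.053*d+[0,0,.0671],-d,[0,0,-1])
p=telemetry.get_obs()["ee_pos"]; e=p+.053*d-[0,0,.0071]; print("eye",proj("scene",e),proj("top",e))
cv2.imwrite("pics/g.png",np.hstack([cv2.resize(s[115:175,380:440],(400,400),interpolation=2),cv2.resize(t[165:215,165:215],(400,400),interpolation=2)]))
E
```

```text
time: 11.5
ee_pos: [0.4932, 0.1454, 0.2478]
tcp_rot: [180.0, -0.0, -125.0]
wrist_force: [0.6, -0.7, -2.4]
opening: 0.0496
grasp_force: 72.9
time: 12.75
ee_pos: [0.5109, 0.26, 0.2295]
tcp_rot: [-180.0, 0.0, -125.0]
wrist_force: [0.5, -0.4, -2.2]
opening: 0.0491
grasp_force: 72.9
t 12.85 pos [0.5109 0.2601 0.2294] rpy [-1.7999e+02  1.0000e-02 -1.2497e+02] q [ 27.    8.2  13.4  95.2   0.  -28.1]
 shift(start axes) [ 0.0001  0.0004 -0.0027]  rotvec [-0.01  0.01  0.03]  shift(end axes) [ 0.0001  0.0004 -0.0027]
eye [413.8747929 130.2265044] [190.76826359 195.49204812]
```

View pics/g.png

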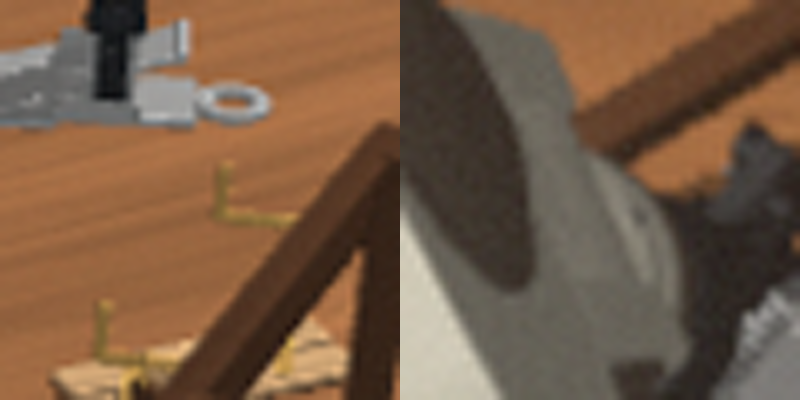

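The ring is directly above the hook tip: ring at px (414.5,130), tip at (413.1,139), so it is about 2.5 mm too far toward the board. I'll correct that and lower it.

```bash
python3 -m handwheel '[{"tx":0.0025,"ty":0,"tz":0.01,"ax":0,"ay":0,"az":0,"jaw":-1},{"tx":0,"ty":0,"tz":0.01,"ax":0,"ay":0,"az":0,"jaw":-1},{"tx":0,"ty":0,"tz":0.005,"ax":0,"ay":0,"az":0,"jaw":-1},{"tx":0,"ty":0,"tz":0.005,"ax":0,"ay":0,"az":0,"jaw":-1},{"tx":0,"ty":0,"tz":0.005,"ax":0,"ay":0,"az":0,"jaw":-1},{"tx":0,"ty":0,"tz":0.005,"ax":0,"ay":0,"az":0,"jaw":-1},{"tx":0,"ty":0,"tz":0.003,"ax":0,"ay":0,"az":0,"jaw":-1},{"tx":0,"ty":0,"tz":0,"ax":0,"ay":0,"az":0,"jaw":-1},{"tx":0,"ty":0,"tz":0,"ax":0,"ay":0,"az":0,"jaw":-1},{"tx":0,"ty":0,"tz":0,"ax":0,"ay":0,"az":0,"jaw":-1}]' 
python3 - <<'E'
from h import *
s=optics.camera("scene")["color"][:,:,::-1]; cv2.imwrite("pics/s4.png",s)
cv2.imwrite("pics/g4.png",cv2.resize(s[115:175,380:440],(480,480),interpolation=2))
E
```

```text
time: 14.1
ee_pos: [0.5095, 0.258, 0.1865]
tcp_rot: [-180.0, 0.0, -125.0]
wrist_force: [0.3, -0.6, -1.8]
opening: 0.0492
grasp_force: 72.9
```

View pics/g4.png

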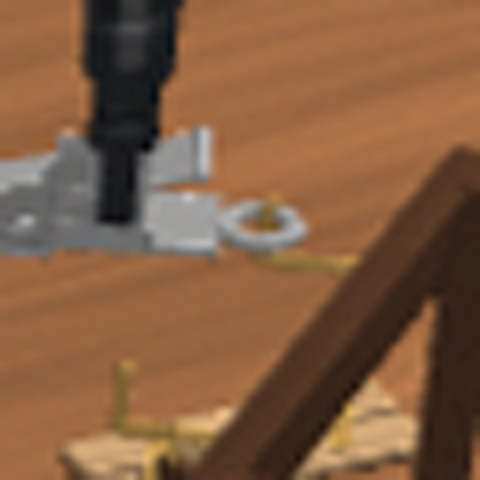

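The post tip at (268,200) shows inside the ring at (263,223), so the eye is threaded. Next I compute the tilt rows in 5° steps.

```bash
cat > tilt.py <<'E'
from h import *
yaw=np.radians(55); d=np.array([np.cos(yaw),np.sin(yaw),0]); up=np.array([0,0,1.])
C=np.array([.565,.338,.165])-.0425*d
def tcp(th,s,z,L=.0545,h=.0071):
    t=np.radians(th); cx=np.cos(t)*d+np.sin(t)*up; cz=-np.sin(t)*d+np.cos(t)*up
    return C+s*d+z*up-L*cx+h*cz, Ro.from_matrix(np.c_[-cx,np.cross(-cz,-cx),-cz])
sm=lambda x:max(0,x)**1.5
P=[(5*k,.0005+.0095*sm((k-9)/9),.0005+.0115*sm((9-k)/9)) for k in range(0,19)]+[(90,.014,-.001),(90,.018,-.003)]
E
python3 - <<'E'
from tilt import *
o=telemetry.get_obs(); q=(o["ee_pos"],Ro.from_euler("xyz",o["tcp_rot"],degrees=True))
for p in P[1:]:
    n=tcp(*p); print(p[0],n[0].round(3),(q[1].inv().apply(n[0]-q[0])*1000).round(1)); q=n
E
```

```text
5 [0.509 0.259 0.177] [-0.5  0.4  9. ]
10 [0.509 0.259 0.171] [ 0.6 -0.   6.5]
15 [0.51  0.259 0.165] [ 0.7 -0.   6.4]
20 [0.51  0.26  0.158] [0.8 0.  6.2]
25 [0.511 0.261 0.152] [0.9 0.  6. ]
30 [0.512 0.262 0.147] [ 0.9 -0.   5.9]
35 [0.513 0.264 0.141] [0.9 0.  5.7]
40 [0.514 0.266 0.136] [0.9 0.  5.4]
45 [0.516 0.268 0.132] [0.7 0.  5.1]
50 [0.518 0.271 0.128] [ 0.2 -0.   5. ]
55 [0.52  0.274 0.125] [-0.   0.   5.3]
60 [0.523 0.278 0.122] [-0.1 -0.   5.5]
65 [0.526 0.282 0.119] [-0.1 -0.   5.6]
70 [0.529 0.286 0.117] [-0.1 -0.   5.8]
75 [0.532 0.291 0.115] [-0.   0.   5.9]
80 [0.535 0.295 0.113] [0.1 0.  6.1]
85 [0.539 0.3   0.112] [ 0.2 -0.   6.2]
90 [0.542 0.306 0.111] [0.3 0.  6.3]
90 [0.545 0.309 0.11 ] [ 1.5 -0.   4. ]
90 [0.547 0.312 0.108] [2. 0. 4.]
```

```bash
python3 -m handwheel '[{"tx":-0.0005,"ty":0.0004,"tz":0.009,"ax":0,"ay":-5,"az":0,"jaw":-1},{"tx":0.0006,"ty":0,"tz":0.0065,"ax":0,"ay":-5,"az":0,"jaw":-1},{"tx":0.0007,"ty":0,"tz":0.0064,"ax":0,"ay":-5,"az":0,"jaw":-1},{"tx":0.0008,"ty":0,"tz":0.0062,"ax":0,"ay":-5,"az":0,"jaw":-1},{"tx":0.0009,"ty":0,"tz":0.006,"ax":0,"ay":-5,"az":0,"jaw":-1},{"tx":0.0009,"ty":0,"tz":0.0059,"ax":0,"ay":-5,"az":0,"jaw":-1},{"tx":0.0009,"ty":0,"tz":0.0057,"ax":0,"ay":-5,"az":0,"jaw":-1},{"tx":0.0009,"ty":0,"tz":0.0054,"ax":0,"ay":-5,"az":0,"jaw":-1},{"tx":0,"ty":0,"tz":0,"ax":0,"ay":0,"az":0,"jaw":-1},{"tx":0,"ty":0,"tz":0,"ax":0,"ay":0,"az":0,"jaw":-1}]'
python3 - <<'E'
from tilt import *
o=telemetry.get_obs(); n=tcp(*P[8]); print("err tool mm",n[1].inv().apply(n[0]-o["ee_pos"])*1000,o["torque"].round(2),o["q"].round(1), (n[1].inv()*Ro.from_euler("xyz",o["tcp_rot"],degrees=True)).as_rotvec(degrees=True).round(1))
s=optics.camera("scene")["color"][:,:,::-1]; cv2.imwrite("pics/s5.png",s)
E
```

```text
time: 15.4
ee_pos: [0.5145, 0.2655, 0.1369]
tcp_rot: [-179.9, 39.9, -124.9]
wrist_force: [0.1, 0.6, -1.6]
opening: 0.0492
grasp_force: 72.6
err tool mm [0.36852387 0.23440585 0.47680968] [-0.71  0.47 -0.05] [ 15.8 -23.7 -35.2  45.5  23.9 -32.1] [ 0.   0.1 -0. ]
```

```bash
python3 -m handwheel '[{"tx":0.0007,"ty":0,"tz":0.0053,"ax":0,"ay":-5,"az":0,"jaw":-1},{"tx":0.0002,"ty":0,"tz":0.005,"ax":0,"ay":-5,"az":0,"jaw":-1},{"tx":0,"ty":0,"tz":0.0053,"ax":0,"ay":-5,"az":0,"jaw":-1},{"tx":-0.0001,"ty":0,"tz":0.0055,"ax":0,"ay":-5,"az":0,"jaw":-1},{"tx":-0.0001,"ty":0,"tz":0.0056,"ax":0,"ay":-5,"az":0,"jaw":-1},{"tx":-0.0001,"ty":0,"tz":0.0058,"ax":0,"ay":-5,"az":0,"jaw":-1},{"tx":0,"ty":0,"tz":0.0059,"ax":0,"ay":-5,"az":0,"jaw":-1},{"tx":0.0001,"ty":0,"tz":0.0061,"ax":0,"ay":-5,"az":0,"jaw":-1},{"tx":0,"ty":0,"tz":0,"ax":0,"ay":0,"az":0,"jaw":-1},{"tx":0,"ty":0,"tz":0,"ax":0,"ay":0,"az":0,"jaw":-1}]'
python3 - <<'E'
from tilt import *
o=telemetry.get_obs(); n=tcp(*P[16]); print("err tool mm",n[1].inv().apply(n[0]-o["ee_pos"])*1000,o["torque"].round(2),o["q"].round(1), (n[1].inv()*Ro.from_euler("xyz",o["tcp_rot"],degrees=True)).as_rotvec(degrees=True).round(1))
s=optics.camera("scene")["color"][:,:,::-1]; cv2.imwrite("pics/s6.png",s)
E
```

```text
time: 16.7
ee_pos: [0.5405, 0.2964, 0.1131]
tcp_rot: [179.4, 79.7, -125.4]
wrist_force: [0.2, 0.0, -2.0]
opening: 0.0494
grasp_force: 72.4
err tool mm [ 0.66175383  3.82016285 -3.77694707] [-1.07  0.66  0.  ] [  9.9 -17.9 -65.6 -33.2  44.4 -10.2] [-0.2  0.3  0.1]
```

Joint 3 is close to its limit at 80° of tilt. The ring is free of contact and around the level bar, so I'll release here.

```bash
python3 -m handwheel '[{"tx":0,"ty":0,"tz":0,"ax":0,"ay":0,"az":0,"jaw":0.3},{"tx":0,"ty":0,"tz":0,"ax":0,"ay":0,"az":0,"jaw":0.6},{"tx":0,"ty":0,"tz":0,"ax":0,"ay":0,"az":0,"jaw":1},{"tx":0,"ty":0,"tz":0,"ax":0,"ay":0,"az":0,"jaw":1},{"tx":0,"ty":0,"tz":0,"ax":0,"ay":0,"az":0,"jaw":1},{"tx":0,"ty":0,"tz":0,"ax":0,"ay":0,"az":0,"jaw":1},{"tx":0,"ty":0,"tz":0,"ax":0,"ay":0,"az":0,"jaw":1},{"tx":0,"ty":0,"tz":0,"ax":0,"ay":0,"az":0,"jaw":1},{"tx":0,"ty":0,"tz":0,"ax":0,"ay":0,"az":0,"jaw":1},{"tx":0,"ty":0,"tz":0,"ax":0,"ay":0,"az":0,"jaw":1}]'
python3 - <<'E'
from tilt import *
o=telemetry.get_obs(); print(o["q"].round(1))
s=optics.camera("scene")["color"][:,:,::-1]; cv2.imwrite("pics/s7.png",s)
a=cv2.imread("pics/s6.png").astype(int)
# steel-like pixels: bright, unsaturated, near hook
for n,i in(("before",a),("after",s.astype(int))):
    r=i[135:190,385:440]; m=(r.min(2)>120)&(r.max(2)-r.min(2)<25); y,x=np.nonzero(m); print(n,m.sum(),x.mean()+385,y.mean()+135,y.min()+135,y.max()+135,x.min()+385,x.max()+385)
for th,ss,z in((90,.01,-.006),(80,.008,0)):
    t=np.radians(th);cx=np.cos(t)*d+np.sin(t)*up; e=C+ss*d+z*up; print(th,proj("scene",e),proj("scene",e-.06*cx),proj("scene",e-.11*cx))
E
```

```text
time: 18.0
ee_pos: [0.5401, 0.2962, 0.1134]
tcp_rot: [179.8, 79.9, -125.0]
wrist_force: [0.4, -0.5, 0.5]
opening: 0.0854
grasp_force: 0.0
[  9.8 -17.8 -65.7 -33.6  44.5 -10.1]
before 30 405.8 155.66666666666666 144 163 397 419
after 40 405.375 156.825 145 166 393 418
90 [414.94613012 149.09020714] [413.00926675 166.06077845] [411.45762184 179.6561105 ]
80 [414.47376695 147.3095798 ] [409.15680265 163.8681863 ] [404.90154028 177.12033754]
```

Wrist force confirms the weight has left the gripper. Now I retreat, tilting back as I pull out.

```bash
python3 -m handwheel '[{"tx":0,"ty":0,"tz":0,"ax":0,"ay":5,"az":0,"jaw":1},{"tx":0,"ty":0,"tz":-0.002,"ax":0,"ay":5,"az":0,"jaw":1},{"tx":0.002,"ty":0,"tz":-0.005,"ax":0,"ay":5,"az":0,"jaw":1},{"tx":0.0035,"ty":0,"tz":-0.007,"ax":0,"ay":5,"az":0,"jaw":1},{"tx":0.004,"ty":0,"tz":-0.008,"ax":0,"ay":5,"az":0,"jaw":1},{"tx":0.005,"ty":0,"tz":-0.008,"ax":0,"ay":5,"az":0,"jaw":1},{"tx":0.006,"ty":0,"tz":-0.008,"ax":0,"ay":5,"az":0,"jaw":1},{"tx":0.007,"ty":0,"tz":-0.008,"ax":0,"ay":5,"az":0,"jaw":1},{"tx":0.008,"ty":0,"tz":-0.008,"ax":0,"ay":5,"az":0,"jaw":1},{"tx":0.008,"ty":0,"tz":-0.007,"ax":0,"ay":5,"az":0,"jaw":1}]'
python3 - <<'E'
from tilt import *
o=telemetry.get_obs(); print(o["q"].round(1), ((o["ee_pos"]-C)@d).round(3))
E
```

```text
time: 19.3
ee_pos: [0.4967, 0.2335, 0.1185]
tcp_rot: [180.0, 29.7, -124.8]
wrist_force: [-0.5, 0.2, -0.9]
opening: 0.0857
grasp_force: 0.0
[ 15.8 -19.9 -30.2  55.9  18.4 -35.5] -0.082
```

```bash
python3 -m handwheel '[{"tx":0.005,"ty":0,"tz":-0.02,"ax":0,"ay":10,"az":0,"jaw":1},{"tx":0.005,"ty":0,"tz":-0.02,"ax":0,"ay":10,"az":0,"jaw":1},{"tx":0,"ty":0,"tz":-0.02,"ax":0,"ay":9.7,"az":0,"jaw":1},{"tx":0,"ty":0,"tz":0,"ax":0,"ay":0,"az":9.5,"jaw":1},{"tx":0,"ty":0,"tz":0,"ax":0,"ay":0,"az":9.5,"jaw":1},{"tx":0,"ty":0,"tz":0,"ax":0,"ay":0,"az":9.5,"jaw":1},{"tx":0,"ty":0,"tz":0,"ax":0,"ay":0,"az":9.5,"jaw":1},{"tx":0,"ty":0,"tz":0,"ax":0,"ay":0,"az":9.5,"jaw":1},{"tx":0,"ty":0,"tz":0,"ax":0,"ay":0,"az":9.5,"jaw":1},{"tx":0,"ty":0,"tz":0,"ax":0,"ay":0,"az":0,"jaw":1}]'
python3 - <<'E'
from tilt import *
go([.4815,-.3658,.10],[-np.cos(np.radians(-2)),-np.sin(np.radians(-2)),0],[0,0,-1])
s=optics.camera("scene")["color"][:,:,::-1].astype(int); cv2.imwrite("pics/s8.png",s)
r=s[135:200,385:440]; m=(r.min(2)>95)&(r.max(2)-r.min(2)<25); y,x=np.nonzero(m)
for row in m: print("".join(".#"[v] for v in row))
E
```

```text
time: 20.55
ee_pos: [0.4803, 0.2099, 0.1697]
tcp_rot: [179.8, 0.1, 178.3]
wrist_force: [-0.4, -0.5, -0.3]
opening: 0.0852
grasp_force: 0.0
t 20.55 pos [0.4803 0.2099 0.1697] rpy [1.7983e+02 7.0000e-02 1.7826e+02] q [23.5  0.5 -1.4 88.   0.1 25.3]
 shift(start axes) [-0.0186 -0.5756  0.0681]  rotvec [0.17 0.07 0.26]  shift(end axes) [-0.0213 -0.5753  0.0697][ WARN:0@0.586] global loadsave.cpp:1063 imwrite_ Unsupported depth image for selected encoder is fallbacked to CV_8U.
Traceback (most recent call last):
TypeError: string indices must be integers, not 'numpy.bool'
```

```bash
python3 - <<'E'
import cv2,numpy as np
s=cv2.imread("pics/s8.png").astype(int); r=s[140:190,395:432]; m=(r.min(2)>90)&(r.max(2)-r.min(2)<28)
for k,row in enumerate(m): print(140+k,"".join(".#"[int(v)] for v in row))
E
python3 -m handwheel '[{"tx":-0.002,"ty":-0.04,"tz":0,"ax":0,"ay":0,"az":0,"jaw":1},{"tx":-0.002,"ty":-0.058,"tz":0,"ax":0,"ay":0,"az":0,"jaw":1},{"tx":-0.002,"ty":-0.06,"tz":0,"ax":0,"ay":0,"az":0,"jaw":1},{"tx":-0.002,"ty":-0.06,"tz":0,"ax":0,"ay":0,"az":0,"jaw":1},{"tx":-0.002,"ty":-0.06,"tz":0,"ax":0,"ay":0,"az":0,"jaw":1},{"tx":-0.002,"ty":-0.06,"tz":0,"ax":0,"ay":0,"az":0,"jaw":1},{"tx":-0.002,"ty":-0.06,"tz":0,"ax":0,"ay":0,"az":0,"jaw":1},{"tx":-0.002,"ty":-0.06,"tz":0,"ax":0,"ay":0,"az":0,"jaw":1},{"tx":-0.002,"ty":-0.06,"tz":0,"ax":0,"ay":0,"az":0,"jaw":1},{"tx":-0.002,"ty":-0.057,"tz":0,"ax":0,"ay":0,"az":0.3,"jaw":1}]'
python3 - <<'E'
from h import *
go([.4815,-.3658,.012],[-np.cos(np.radians(-2)),-np.sin(np.radians(-2)),0],[0,0,-1])
t=optics.camera("top")["color"][:,:,::-1]; cv2.imwrite("pics/t9.png",t)
E
```

```text
140 .....................................
141 .....................................
142 .....................................
143 .....................................
144 .....................................
145 ......................#..............
146 ......................#..............
147 ......................#..............
148 ......................#..............
149 ......................##.............
150 ......................##.............
151 ......................##.............
152 ......................##.............
153 .............#........##.............
154 .............##.......##.............
155 .............##......................
156 .............##......................
157 .............###.....................
158 .............########................
159 .............#######.................
160 .............######..................
161 ..............#####..................
162 ..............####...................
163 ...............##....................
164 ...............#.....................
165 .....................................
166 ....
[... 660 characters left out ...]
...
182 .......................###...........
183 .......................##............
184 .....................................
185 .....................................
186 .....................................
187 .....................................
188 .....................................
189 .....................................
time: 21.85
ee_pos: [0.4818, -0.3677, 0.1682]
tcp_rot: [179.8, 0.1, 178.1]
wrist_force: [1.1, 1.3, 0.1]
opening: 0.0855
grasp_force: 0.0
t 21.85 pos [ 0.4818 -0.3677  0.1682] rpy [1.7984e+02 9.0000e-02 1.7811e+02] q [-37.4  11.9  10.9  88.9   0.2 -35.5]
 shift(start axes) [0.0006 0.0014 0.1562]  rotvec [0.16 0.09 0.11]  shift(end axes) [0.0004 0.0018 0.1562]
```

```bash
python3 -m handwheel '[{"tx":0.0005,"ty":0.0015,"tz":0.05,"ax":0,"ay":0,"az":0,"jaw":1},{"tx":0,"ty":0,"tz":0.05,"ax":0.15,"ay":0,"az":0.1,"jaw":1},{"tx":0,"ty":0,"tz":0.04,"ax":0,"ay":0,"az":0,"jaw":1},{"tx":0,"ty":0,"tz":0.016,"ax":0,"ay":0,"az":0,"jaw":1},{"tx":0,"ty":0,"tz":0,"ax":0,"ay":0,"az":0,"jaw":-1},{"tx":0,"ty":0,"tz":0,"ax":0,"ay":0,"az":0,"jaw":-1},{"tx":0,"ty":0,"tz":0,"ax":0,"ay":0,"az":0,"jaw":-1},{"tx":0,"ty":0,"tz":0,"ax":0,"ay":0,"az":0,"jaw":-1},{"tx":0,"ty":0,"tz":0,"ax":0,"ay":0,"az":0,"jaw":-1},{"tx":0,"ty":0,"tz":0,"ax":0,"ay":0,"az":0,"jaw":-1}]' 50
python3 -m handwheel '[{"tx":0,"ty":0,"tz":-0.02,"ax":0,"ay":0,"az":0,"jaw":-1},{"tx":0,"ty":0,"tz":-0.04,"ax":0,"ay":0,"az":0,"jaw":-1},{"tx":0,"ty":0,"tz":-0.04,"ax":0,"ay":0,"az":0,"jaw":-1},{"tx":0,"ty":0,"tz":-0.02,"ax":0,"ay":0,"az":0,"jaw":-1},{"tx":0,"ty":0,"tz":0,"ax":0,"ay":0,"az":8,"jaw":-1},{"tx":0,"ty":0,"tz":0,"ax":0,"ay":0,"az":7,"jaw":-1},{"tx":0,"ty":0,"tz":0,"ax":0,"ay":0,"az":0,"jaw":-1},{"tx":0,"ty":0,"tz":0,"ax":0,"ay":0,"az":0,"jaw":-1},{"tx":0,"ty":0,"tz":0,"ax":0,"ay":0,"az":0,"jaw":-1},{"tx":0,"ty":0,"tz":0,"ax":0,"ay":0,"az":0,"jaw":-1}]'
python3 - <<'E'
from h import *
a=np.radians(-17);d=np.array([np.cos(a),np.sin(a),0]); H=np.array([.5107,-.0047,0])
# refine holder pose from current top image: dark bed mask
t=optics.camera("top")["color"]; cv2.imwrite("pics/t10.png",t[:,:,::-1])
go(H-.036*d+[0,0,.13],-d,[0,0,-1])
r=t[160:265,275:345].astype(int); m=(((r.max(2)-r.min(2))<22)).astype(np.uint8)
n,l,st,_=cv2.connectedComponentsWithStats(m); k=1+st[1:,4].argmax(); y,x=np.nonzero(l==k)
rc=cv2.minAreaRect(np.c_[x+275,y+160].astype(np.float32)); print(rc,cv2.boxPoints(rc).round(1).tolist(),st[k])
b=[plane("top",*p,.01)[:2] for p in cv2.boxPoints(rc)]; print(np.mean(b,0).round(4),np.round(b,4).tolist())
E
```

```text
time: 23.15
ee_pos: [0.4828, -0.3643, 0.0142]
tcp_rot: [-179.9, 0.2, 177.8]
wrist_force: [-0.5, 0.2, 6.3]
opening: 0.0583
grasp_force: 56.8
time: 24.4
ee_pos: [0.4817, -0.3637, 0.1322]
tcp_rot: [180.0, 0.1, 162.8]
wrist_force: [0.3, -0.1, -2.8]
opening: 0.0584
grasp_force: 55.8
t 24.45 pos [ 0.4817 -0.3637  0.1322] rpy [1.7997e+02 6.0000e-02 1.6283e+02] q [-37.1  11.4   6.3  84.8   0.1 -19.9]
 shift(start axes) [0.1142 0.3514 0.0023]  rotvec [ 0.03  0.06 -0.17]  shift(end axes) [0.1132 0.3518 0.0022]
((307.0, 214.5), (24.349538803100586, 81.27053833007812), 18.434947967529297) [[282.6000061035156, 249.1999969482422], [308.29998779296875, 172.10000610351562], [331.3999938964844, 179.8000030517578], [305.70001220703125, 256.8999938964844]] [   8   13   48   84 1964]
[ 0.5105 -0.0044] [[0.3983, 0.0691], [0.6449, -0.0041], [0.6223, -0.0784], [0.3765, -0.0043]]
```

```bash
python3 -m handwheel '[{"tx":0.011,"ty":0.03,"tz":0,"ax":0,"ay":0,"az":0,"jaw":-1},{"tx":0.015,"ty":0.05,"tz":0,"ax":0,"ay":0,"az":0,"jaw":-1},{"tx":0.015,"ty":0.05,"tz":0,"ax":0,"ay":0,"az":0,"jaw":-1},{"tx":0.015,"ty":0.05,"tz":0,"ax":0,"ay":0,"az":0,"jaw":-1},{"tx":0.015,"ty":0.05,"tz":0,"ax":0,"ay":0,"az":0,"jaw":-1},{"tx":0.015,"ty":0.05,"tz":0,"ax":0,"ay":0,"az":0,"jaw":-1},{"tx":0.015,"ty":0.045,"tz":0,"ax":0,"ay":0,"az":0,"jaw":-1},{"tx":0.01,"ty":0.0265,"tz":0,"ax":0,"ay":0,"az":-0.4,"jaw":-1},{"tx":0,"ty":0,"tz":0,"ax":0,"ay":0,"az":0,"jaw":-1},{"tx":0,"ty":0,"tz":0,"ax":0,"ay":0,"az":0,"jaw":-1}]'
python3 - <<'E'
from h import *
a=np.radians(-16.8);d=np.array([np.cos(a),np.sin(a),0]); H=np.array([.5106,-.0045,0])
go(H-.0327*d+[0,0,.045],-d,[0,0,-1])
s=optics.camera("scene")["color"]; cv2.imwrite("pics/s11.png",s[:,:,::-1])
E
```

```text
time: 25.7
ee_pos: [0.4796, 0.0047, 0.1324]
tcp_rot: [180.0, 0.1, 163.2]
wrist_force: [0.7, -0.5, -2.4]
opening: 0.0585
grasp_force: 55.8
t 25.7 pos [0.4796 0.0047 0.1324] rpy [1.7998e+02 8.0000e-02 1.6323e+02] q [  0.6  -5.6 -11.4  84.1  -0.   17.3]
 shift(start axes) [0.0005 0.0001 0.0874]  rotvec [0.02 0.08 0.03]  shift(end axes) [0.0004 0.0001 0.0874]
```

```bash
python3 -m handwheel '[{"tx":0,"ty":0,"tz":0.03,"ax":0,"ay":0,"az":0,"jaw":-1},{"tx":0,"ty":0,"tz":0.04,"ax":0,"ay":0,"az":0,"jaw":-1},{"tx":0,"ty":0,"tz":0.02,"ax":0,"ay":0,"az":0,"jaw":-1},{"tx":0,"ty":0,"tz":0.01,"ax":0,"ay":0,"az":0,"jaw":-1},{"tx":0,"ty":0,"tz":0.002,"ax":0,"ay":0,"az":0,"jaw":-1},{"tx":0,"ty":0,"tz":0.002,"ax":0,"ay":0,"az":0,"jaw":-1},{"tx":0,"ty":0,"tz":0.002,"ax":0,"ay":0,"az":0,"jaw":-1},{"tx":0,"ty":0,"tz":0,"ax":0,"ay":0,"az":0,"jaw":-1},{"tx":0,"ty":0,"tz":0,"ax":0,"ay":0,"az":0,"jaw":-1},{"tx":0,"ty":0,"tz":0,"ax":0,"ay":0,"az":0,"jaw":-1}]'
```

```text
time: 27.0
ee_pos: [0.4805, 0.0048, 0.028]
tcp_rot: [180.0, 0.2, 163.2]
wrist_force: [-2.6, -0.0, 6.7]
opening: 0.0586
grasp_force: 56.8
```

```bash
python3 - <<'E'
from h import *
o=telemetry.get_obs(); a=np.radians(-16.8);d=np.array([np.cos(a),np.sin(a),0]);l=np.array([-d[1],d[0],0])
print("torque along d",o["torque"]@d,"along lat",o["torque"]@l,o["torque"].round(3),o["wrist_force"].round(1))
s=optics.camera("scene")["color"]; cv2.imwrite("pics/s12.png",s[:,:,::-1])
b0=cv2.imread("pics/scene0.png")[:,:,::-1].astype(int)
hsv=cv2.cvtColor(s,cv2.COLOR_RGB2HSV).astype(int); g=(hsv[...,0]>50)&(hsv[...,0]<85)&(hsv[...,1]>110)
for v in range(185,245,3):
    x=np.nonzero(g[v,280:360])[0]
    r=s[v,285:360].astype(int); dk=np.nonzero((r.max(1)-r.min(1)<25))[0]+285
    r0=b0[v,285:360]; dk0=np.nonzero((r0.max(1)-r0.min(1)<25))[0]+285
    print(v,(x.min()+280,x.max()+280) if len(x) else None,"dark",(dk.min(),dk.max()) if len(dk) else None,"start",(dk0.min(),dk0.max()) if len(dk0) else None)
H=np.array([.5106,-.0045,0])
for x in(-.1,-.05,0,.02): print(x,[proj("scene",H+x*d+w*l+[0,0,z]).round(1).tolist() for w,z in((.033,.014),(-.033,.014),(.03,.04),(-.03,.04))])
E
```

```text
torque along d -0.5435629643528662 along lat 0.5189072779286583 [-0.37   0.654 -0.074] [-2.6 -0.   6.7]
185 (np.int64(308), np.int64(321)) dark (np.int64(295), np.int64(359)) start (np.int64(302), np.int64(359))
188 (np.int64(306), np.int64(321)) dark (np.int64(296), np.int64(357)) start (np.int64(302), np.int64(357))
191 (np.int64(306), np.int64(322)) dark (np.int64(300), np.int64(328)) start (np.int64(300), np.int64(324))
194 (np.int64(306), np.int64(324)) dark (np.int64(300), np.int64(328)) start (np.int64(300), np.int64(325))
197 (np.int64(306), np.int64(324)) dark (np.int64(301), np.int64(326)) start (np.int64(301), np.int64(326))
200 (np.int64(306), np.int64(325)) dark (np.int64(302), np.int64(327)) start (np.int64(302), np.int64(327))
203 (np.int64(306), np.int64(326)) dark (np.int64(302), np.int64(328)) start (np.int64(302), np.int64(328))
206 (np.int64(306), np.int64(328)) dark (np.int64(303), np.int64(329)) start (np.int64(303), np.int64(329))
209 (np.int64(307), np.int64(328)) dark (np.int64(304), np.int64(330)) start (np.int64(304), np.int64(330))
212 (np.int64(308), np.i
[... 455 characters left out ...]
.int64(309), np.int64(336)) start (np.int64(309), np.int64(336))
230 None dark (np.int64(309), np.int64(337)) start (np.int64(309), np.int64(337))
233 None dark (np.int64(310), np.int64(338)) start (np.int64(310), np.int64(338))
236 None dark (np.int64(311), np.int64(339)) start (np.int64(311), np.int64(339))
239 None dark (np.int64(312), np.int64(332)) start (np.int64(312), np.int64(332))
242 None dark None start None
-0.1 [[321.7, 190.4], [301.2, 192.5], [320.7, 183.7], [301.9, 185.6]]
-0.05 [[324.5, 199.3], [303.5, 201.5], [323.6, 192.4], [304.3, 194.4]]
0 [[327.5, 208.6], [306.0, 210.9], [326.6, 201.7], [306.8, 203.8]]
0.02 [[328.8, 212.5], [307.0, 214.8], [327.8, 205.5], [307.8, 207.6]]
```

Contact came at lip height. The image and the torque both point to the GPS sitting about 1.5–2 mm too far toward −y, so I'll lift, shift +2 mm and lower again.

```bash
python3 -m handwheel '[{"tx":0,"ty":0,"tz":-0.004,"ax":0,"ay":0,"az":0,"jaw":-1},{"tx":0,"ty":0.002,"tz":0,"ax":0,"ay":0,"az":0,"jaw":-1},{"tx":0,"ty":0,"tz":0,"ax":0,"ay":0,"az":0,"jaw":-1},{"tx":0,"ty":0,"tz":0,"ax":0,"ay":0,"az":0,"jaw":-1},{"tx":0,"ty":0,"tz":0.002,"ax":0,"ay":0,"az":0,"jaw":-1},{"tx":0,"ty":0,"tz":0.002,"ax":0,"ay":0,"az":0,"jaw":-1},{"tx":0,"ty":0,"tz":0.002,"ax":0,"ay":0,"az":0,"jaw":-1},{"tx":0,"ty":0,"tz":0,"ax":0,"ay":0,"az":0,"jaw":-1},{"tx":0,"ty":0,"tz":0,"ax":0,"ay":0,"az":0,"jaw":-1},{"tx":0,"ty":0,"tz":0,"ax":0,"ay":0,"az":0,"jaw":-1}]'
python3 - <<'E'
from h import *
o=telemetry.get_obs();print(o["torque"].round(2))
E
```

```text
time: 28.3
ee_pos: [0.4803, 0.0068, 0.0243]
tcp_rot: [180.0, 0.1, 163.2]
wrist_force: [0.7, -0.5, -3.1]
opening: 0.0588
grasp_force: 55.8
[-0.05  0.01  0.04]
```

Below lip height with no contact now. Lower onto the bed, release and rise.

```bash
python3 -m handwheel '[{"tx":0,"ty":0,"tz":0.001,"ax":0,"ay":0,"az":0,"jaw":-1},{"tx":0,"ty":0,"tz":0,"ax":0,"ay":0,"az":0,"jaw":0.7},{"tx":0,"ty":0,"tz":0,"ax":0,"ay":0,"az":0,"jaw":0.7},{"tx":0,"ty":0,"tz":0,"ax":0,"ay":0,"az":0,"jaw":0.7},{"tx":0,"ty":0,"tz":-0.01,"ax":0,"ay":0,"az":0,"jaw":0.8},{"tx":0,"ty":0,"tz":-0.03,"ax":0,"ay":0,"az":0,"jaw":0.8},{"tx":0,"ty":0,"tz":-0.05,"ax":0,"ay":0,"az":0,"jaw":0},{"tx":0,"ty":0,"tz":-0.03,"ax":0,"ay":0,"az":0,"jaw":-1},{"tx":-0.05,"ty":0,"tz":0,"ax":0,"ay":0,"az":0,"jaw":-1},{"tx":-0.06,"ty":0,"tz":0,"ax":0,"ay":0,"az":0,"jaw":-1}]' 30
python3 -m handwheel '[{"tx":-0.06,"ty":0,"tz":0,"ax":0,"ay":0,"az":0,"jaw":-1},{"tx":-0.02,"ty":0,"tz":0,"ax":0,"ay":0,"az":0,"jaw":-1},{"tx":0,"ty":0,"tz":0,"ax":0,"ay":0,"az":0,"jaw":-1},{"tx":0,"ty":0,"tz":0,"ax":0,"ay":0,"az":0,"jaw":-1},{"tx":0,"ty":0,"tz":0,"ax":0,"ay":0,"az":0,"jaw":-1},{"tx":0,"ty":0,"tz":0,"ax":0,"ay":0,"az":0,"jaw":-1},{"tx":0,"ty":0,"tz":0,"ax":0,"ay":0,"az":0,"jaw":-1},{"tx":0,"ty":0,"tz":0,"ax":0,"ay":0,"az":0,"jaw":-1},{"tx":0,"ty":0,"tz":0,"ax":0,"ay":0,"az":0,"jaw":-1},{"tx":0,"ty":0,"tz":0,"ax":0,"ay":0,"az":0,"jaw":-1}]'
cat > gp.py <<'E'
from h import *
a=np.radians(-16.8);d=np.array([np.cos(a),np.sin(a),0]);l=np.array([-d[1],d[0],0]);H=np.array([.5106,-.0045,0])
def gps(name):
    for cam in("top","scene"):
        s=optics.camera(cam)["color"]; cv2.imwrite(f"pics/{name}_{cam}.png",s[:,:,::-1])
        hsv=cv2.cvtColor(s,cv2.COLOR_RGB2HSV).astype(int); g=(hsv[...,0]>50)&(hsv[...,0]<85)&(hsv[...,1]>90)
        n,L,st,_=cv2.connectedComponentsWithStats(g.astype(np.uint8)); k=1+st[1:,4].argmax(); y,x=np.nonzero(L==k)
        rc=cv2.minAreaRect(np.c_[x,y].astype(np.float32)); b=[plane(cam,*p,.04)-H for p in cv2.boxPoints(rc)]
        print(cam,st[k],"corners holder mm",[(round(p@d*1000,1),round(p@l*1000,1)) for p in b])
E
python3 - <<'E'
from gp import *
gps("p1"); o=telemetry.get_obs(); print((o["ee_pos"]-H)@d,(o["ee_pos"]-H)@l,o["ee_pos"],o["q"].round(1))
E
```

```text
time: 29.55
ee_pos: [0.5871, -0.0251, 0.1458]
tcp_rot: [179.9, 0.3, 163.2]
wrist_force: [1.1, 0.9, 1.5]
opening: 0.004
grasp_force: 0.0
time: 30.8
ee_pos: [0.6621, -0.0481, 0.1435]
tcp_rot: [180.0, 0.1, 163.2]
wrist_force: [-0.7, -0.7, -0.3]
opening: -0.0002
grasp_force: 0.0Traceback (most recent call last):
  File "<stdin>", line 2, in <module>
  File "gp.py", line 7, in gps
    n,L,st,_=cv2.connectedComponentsWithStats(g.astype(np.uint8)); k=1+st[1:,4].argmax(); y,x=np.nonzero(L==k)
                                                                       ~~~~~~~~~~~~~~~^^
ValueError: attempt to get argmax of an empty sequence
```

```bash
sed -i 's/for cam in("top","scene")/for cam in("scene",)/' gp.py; python3 -m handwheel '[{"tx":0,"ty":0,"tz":0.03,"ax":0,"ay":0,"az":0,"jaw":-1},{"tx":0,"ty":0,"tz":0.04,"ax":0,"ay":0,"az":0,"jaw":-1},{"tx":0,"ty":0,"tz":0.03,"ax":0,"ay":0,"az":0,"jaw":-1},{"tx":0,"ty":0,"tz":0.015,"ax":0,"ay":0,"az":0,"jaw":-1},{"tx":0,"ty":0,"tz":0.007,"ax":0,"ay":0,"az":0,"jaw":-1},{"tx":0,"ty":0,"tz":0,"ax":0,"ay":0,"az":0,"jaw":-1},{"tx":0,"ty":0,"tz":0,"ax":0,"ay":0,"az":0,"jaw":-1},{"tx":0,"ty":0,"tz":0,"ax":0,"ay":0,"az":0,"jaw":-1},{"tx":0,"ty":0,"tz":0,"ax":0,"ay":0,"az":0,"jaw":-1},{"tx":0,"ty":0,"tz":0,"ax":0,"ay":0,"az":0,"jaw":-1}]'
python3 - <<'E'
from gp import *
gps("p1"); o=telemetry.get_obs(); print((o["ee_pos"]-H)@d,(o["ee_pos"]-H)@l,o["ee_pos"],o["q"].round(1))
c=lambda x:[proj("scene",H+x*d+w*l+[0,0,.04]).round(1).tolist() for w in(.03,-.03)]
print("pred GPS top corners at origin -.034:",c(-.099),c(.031))
s=cv2.imread("pics/p1_scene.png"); hsv=cv2.cvtColor(s,cv2.COLOR_BGR2HSV).astype(int); g=(hsv[...,0]>50)&(hsv[...,0]<85)&(hsv[...,1]>90)
for v in range(176,226,3):
    x=np.nonzero(g[v,280:360])[0]; print(v,(int(x.min()+280),int(x.max()+280)) if len(x) else None)
E
```

```text
time: 32.1
ee_pos: [0.6623, -0.0481, 0.0217]
tcp_rot: [180.0, 0.1, 163.2]
wrist_force: [0.4, 0.4, -0.2]
opening: 0.0002
grasp_force: 0.0
scene [303 186  11  27 160] corners holder mm [(np.float64(-97.1), np.float64(-27.0)), (np.float64(-91.4), np.float64(3.9)), (np.float64(44.1), np.float64(-18.6)), (np.float64(38.8), np.float64(-47.2))]
0.1577821623480309 0.0021463942024634317 [ 0.66226832 -0.04804928  0.02161689] [-4.2 21.4  6.3 74.8  0.  12.6]
pred GPS top corners at origin -.034: [[320.8, 183.9], [301.9, 185.8]] [[328.5, 207.6], [308.4, 209.8]]
176 None
179 None
182 None
185 None
188 (303, 312)
191 (303, 311)
194 (303, 313)
197 (304, 308)
200 (305, 309)
203 (306, 310)
206 (307, 311)
209 (308, 311)
212 (308, 309)
215 None
218 None
221 None
224 None
```

```bash
python3 -m handwheel '[{"tx":0.02,"ty":0,"tz":0,"ax":0,"ay":0,"az":0,"jaw":-1},{"tx":0.02,"ty":0,"tz":0,"ax":0,"ay":0,"az":0,"jaw":-1},{"tx":0.007,"ty":0,"tz":0,"ax":0,"ay":0,"az":0,"jaw":-1},{"tx":0.005,"ty":0,"tz":0,"ax":0,"ay":0,"az":0,"jaw":-1},{"tx":0.005,"ty":0,"tz":0,"ax":0,"ay":0,"az":0,"jaw":-1},{"tx":0.004,"ty":0,"tz":0,"ax":0,"ay":0,"az":0,"jaw":-1},{"tx":0.004,"ty":0,"tz":0,"ax":0,"ay":0,"az":0,"jaw":-1},{"tx":0.003,"ty":0,"tz":0,"ax":0,"ay":0,"az":0,"jaw":-1},{"tx":0,"ty":0,"tz":0,"ax":0,"ay":0,"az":0,"jaw":-1},{"tx":0,"ty":0,"tz":0,"ax":0,"ay":0,"az":0,"jaw":-1}]'
python3 - <<'E'
from gp import *
o=telemetry.get_obs(); print((o["ee_pos"]-H)@d,(o["ee_pos"]-H)@l,"push",o["wrist_force"]@d)
E
```

```text
time: 33.4
ee_pos: [0.5978, -0.0286, 0.0217]
tcp_rot: [180.0, 0.1, 163.2]
wrist_force: [5.0, -1.8, -0.6]
opening: 0.0002
grasp_force: 2.5
0.09046009310320675 0.002125987336647013 push 5.33354066147624
```

```bash
python3 -m handwheel '[{"tx":0.002,"ty":0,"tz":0,"ax":0,"ay":0,"az":0,"jaw":-1},{"tx":0.002,"ty":0,"tz":0,"ax":0,"ay":0,"az":0,"jaw":-1},{"tx":0.002,"ty":0,"tz":0,"ax":0,"ay":0,"az":0,"jaw":-1},{"tx":0.002,"ty":0,"tz":0,"ax":0,"ay":0,"az":0,"jaw":-1},{"tx":0.001,"ty":0,"tz":0,"ax":0,"ay":0,"az":0,"jaw":-1},{"tx":0.001,"ty":0,"tz":0,"ax":0,"ay":0,"az":0,"jaw":-1},{"tx":0,"ty":0,"tz":0,"ax":0,"ay":0,"az":0,"jaw":-1},{"tx":0,"ty":0,"tz":0,"ax":0,"ay":0,"az":0,"jaw":-1},{"tx":0,"ty":0,"tz":0,"ax":0,"ay":0,"az":0,"jaw":-1},{"tx":0,"ty":0,"tz":0,"ax":0,"ay":0,"az":0,"jaw":-1}]'
python3 - <<'E'
from gp import *
o=telemetry.get_obs(); print((o["ee_pos"]-H)@d,(o["ee_pos"]-H)@l,"push",o["wrist_force"]@d)
E
```

```text
time: 34.65
ee_pos: [0.5882, -0.0257, 0.0217]
tcp_rot: [180.0, 0.1, 163.2]
wrist_force: [5.7, -2.6, 0.1]
opening: -0.0005
grasp_force: 2.8
0.08043919479677322 0.002133716189069016 push 6.175340402130106
```

```bash
python3 -m handwheel '[{"tx":0.001,"ty":0,"tz":0,"ax":0,"ay":0,"az":0,"jaw":-1},{"tx":0.001,"ty":0,"tz":0,"ax":0,"ay":0,"az":0,"jaw":-1},{"tx":0.001,"ty":0,"tz":0,"ax":0,"ay":0,"az":0,"jaw":-1},{"tx":0.001,"ty":0,"tz":0,"ax":0,"ay":0,"az":0,"jaw":-1},{"tx":0,"ty":0,"tz":0,"ax":0,"ay":0,"az":0,"jaw":-1},{"tx":0,"ty":0,"tz":0,"ax":0,"ay":0,"az":0,"jaw":-1},{"tx":0,"ty":0,"tz":0,"ax":0,"ay":0,"az":0,"jaw":-1},{"tx":0,"ty":0,"tz":0,"ax":0,"ay":0,"az":0,"jaw":-1},{"tx":0,"ty":0,"tz":0,"ax":0,"ay":0,"az":0,"jaw":-1},{"tx":0,"ty":0,"tz":0,"ax":0,"ay":0,"az":0,"jaw":-1}]'
python3 - <<'E'
from gp import *
o=telemetry.get_obs(); print((o["ee_pos"]-H)@d,"push",o["wrist_force"]@d)
E
```

```text
time: 35.9
ee_pos: [0.5848, -0.0247, 0.0217]
tcp_rot: [180.0, 0.2, 163.2]
wrist_force: [6.9, -2.0, -0.8]
opening: 0.0001
grasp_force: 3.8
0.07683896278605523 push 7.229872270252624
```

```bash
python3 -m handwheel '[{"tx":0.001,"ty":0,"tz":0,"ax":0,"ay":0,"az":0,"jaw":-1},{"tx":0.001,"ty":0,"tz":0,"ax":0,"ay":0,"az":0,"jaw":-1},{"tx":0.001,"ty":0,"tz":0,"ax":0,"ay":0,"az":0,"jaw":-1},{"tx":0,"ty":0,"tz":0,"ax":0,"ay":0,"az":0,"jaw":-1},{"tx":0,"ty":0,"tz":0,"ax":0,"ay":0,"az":0,"jaw":-1},{"tx":0,"ty":0,"tz":0,"ax":0,"ay":0,"az":0,"jaw":-1},{"tx":0,"ty":0,"tz":0,"ax":0,"ay":0,"az":0,"jaw":-1},{"tx":0,"ty":0,"tz":0,"ax":0,"ay":0,"az":0,"jaw":-1},{"tx":0,"ty":0,"tz":0,"ax":0,"ay":0,"az":0,"jaw":-1},{"tx":0,"ty":0,"tz":0,"ax":0,"ay":0,"az":0,"jaw":-1}]'
python3 - <<'E'
from gp import *
o=telemetry.get_obs(); print((o["ee_pos"]-H)@d,"push",o["wrist_force"]@d)
E
```

```text
time: 37.15
ee_pos: [0.5839, -0.0244, 0.0219]
tcp_rot: [180.0, 0.4, 163.2]
wrist_force: [16.9, -5.9, -6.9]
opening: -0.0003
grasp_force: 9.1
0.07592155128642496 push 17.86751994936254
```

The jaw hit its hard stop with its front at about x = 0.020, which matches a GPS that is home. Back off and check the final state.

```bash
python3 -m handwheel '[{"tx":-0.003,"ty":0,"tz":0,"ax":0,"ay":0,"az":0,"jaw":-1},{"tx":-0.01,"ty":0,"tz":0,"ax":0,"ay":0,"az":0,"jaw":-1},{"tx":-0.02,"ty":0,"tz":0,"ax":0,"ay":0,"az":0,"jaw":-1},{"tx":-0.02,"ty":0,"tz":0,"ax":0,"ay":0,"az":0,"jaw":-1},{"tx":0,"ty":0,"tz":-0.04,"ax":0,"ay":0,"az":0,"jaw":-1},{"tx":0,"ty":0,"tz":-0.06,"ax":0,"ay":0,"az":0,"jaw":-1},{"tx":0,"ty":0,"tz":-0.06,"ax":0,"ay":0,"az":0,"jaw":-1},{"tx":0,"ty":-0.06,"tz":0,"ax":0,"ay":0,"az":0,"jaw":-1},{"tx":0,"ty":-0.06,"tz":0,"ax":0,"ay":0,"az":0,"jaw":-1},{"tx":0,"ty":-0.06,"tz":0,"ax":0,"ay":0,"az":0,"jaw":-1}]'
python3 -m handwheel '[{"tx":0,"ty":-0.06,"tz":0,"ax":0,"ay":0,"az":0,"jaw":-1},{"tx":0,"ty":-0.06,"tz":0,"ax":0,"ay":0,"az":0,"jaw":-1},{"tx":0.03,"ty":-0.05,"tz":0,"ax":0,"ay":0,"az":0,"jaw":-1},{"tx":0.05,"ty":0,"tz":0,"ax":0,"ay":0,"az":0,"jaw":-1},{"tx":0.05,"ty":0,"tz":0,"ax":0,"ay":0,"az":0,"jaw":-1},{"tx":0.05,"ty":0,"tz":0,"ax":0,"ay":0,"az":0,"jaw":-1},{"tx":0,"ty":0,"tz":0,"ax":0,"ay":0,"az":0,"jaw":-1},{"tx":0,"ty":0,"tz":0,"ax":0,"ay":0,"az":0,"jaw":-1},{"tx":0,"ty":0,"tz":0,"ax":0,"ay":0,"az":0,"jaw":-1},{"tx":0,"ty":0,"tz":0,"ax":0,"ay":0,"az":0,"jaw":-1}]'
sed -i 's/for cam in("scene",)/for cam in("top","scene")/' gp.py
python3 - <<'E'
from gp import *
gps("p9")
s=cv2.imread("pics/p9_scene.png").astype(int); r=s[140:190,400:430]; m=(r.min(2)>90)&(r.max(2)-r.min(2)<28)
for k,row in enumerate(m): print(140+k,"".join(".#"[int(v)] for v in row))
t=cv2.imread("pics/p9_top.png").astype(int); t0=cv2.imread("pics/top0.png").astype(int)
for n,(x,y,w,h) in dict(coaster=(228,228,40,40),cap=(362,140,26,22),rule=(155,218,60,32)).items(): print(n,np.abs(t[y:y+h,x:x+w]-t0[y:y+h,x:x+w]).mean().round(1))
E
```

```text
time: 38.4
ee_pos: [0.5787, -0.2126, 0.1812]
tcp_rot: [180.0, 0.0, 163.2]
wrist_force: [0.1, 0.5, -0.9]
opening: 0.0001
grasp_force: 0.0
time: 39.65
ee_pos: [0.3585, -0.322, 0.1807]
tcp_rot: [179.9, 0.0, 163.2]
wrist_force: [0.1, -0.1, -0.1]
opening: 0.0003
grasp_force: 0.0
top [288 204  31  46 465] corners holder mm [(np.float64(-106.8), np.float64(28.9)), (np.float64(23.8), np.float64(29.5)), (np.float64(23.8), np.float64(-30.3)), (np.float64(-106.6), np.float64(-30.5))]
scene [303 184  26  32 355] corners holder mm [(np.float64(-100.6), np.float64(-33.4)), (np.float64(-120.6), np.float64(35.2)), (np.float64(46.8), np.float64(30.0)), (np.float64(62.7), np.float64(-32.8))]
140 ..............................
141 ..............................
142 ..............................
143 ..............................
144 ..............................
145 .................##...........
146 .................##...........
147 .................#............
148 .................#............
149 .................#............
150 .................#............
151 ................##..........
[... 661 characters left out ...]
......
171 ..............................
172 ..............................
173 ..............................
174 .................#............
175 .................#............
176 ................##............
177 ................#.............
178 ................#.............
179 ...............##.............
180 ...............##.............
181 ...............##.............
182 ...............##.............
183 ..............###.............
184 ..............###.............
185 ..............................
186 ..............................
187 ..............................
188 ..............................
189 ..............................
coaster 3.6
cap 3.6
rule 3.8
```

The top camera puts the GPS home (x ≈ −41 mm, y ≈ −0.6 mm, straight), the bystanders are unmoved and the clamp is hanging. Last, check that it's still.

```bash
Z='x'; python3 - <<'E'
from h import *
import numpy as np
f=[optics.camera("scene")["color"][135:195,395:435].astype(int) for _ in range(12)]
print([round(np.abs(a-f[0]).mean(),2) for a in f[1:]])
E
python3 -m handwheel '[{"tx":0,"ty":0,"tz":0,"ax":0,"ay":0,"az":0,"jaw":-1},{"tx":0,"ty":0,"tz":0,"ax":0,"ay":0,"az":0,"jaw":-1},{"tx":0,"ty":0,"tz":0,"ax":0,"ay":0,"az":0,"jaw":-1},{"tx":0,"ty":0,"tz":0,"ax":0,"ay":0,"az":0,"jaw":-1},{"tx":0,"ty":0,"tz":0,"ax":0,"ay":0,"az":0,"jaw":-1},{"tx":0,"ty":0,"tz":0,"ax":0,"ay":0,"az":0,"jaw":-1},{"tx":0,"ty":0,"tz":0,"ax":0,"ay":0,"az":0,"jaw":-1},{"tx":0,"ty":0,"tz":0,"ax":0,"ay":0,"az":0,"jaw":-1},{"tx":0,"ty":0,"tz":0,"ax":0,"ay":0,"az":0,"jaw":-1},{"tx":0,"ty":0,"tz":0,"ax":0,"ay":0,"az":0,"jaw":-1}]' | head -1
python3 - <<'E'
from h import *
f=[optics.camera("scene")["color"][135:195,395:435].astype(int) for _ in range(2)]
g=cv2.imread("pics/p9_scene.png")[135:195,395:435,::-1].astype(int); print([round(np.abs(a-g).mean(),2) for a in f])
E
```

```text
[np.float64(1.12), np.float64(1.08), np.float64(1.12), np.float64(1.12), np.float64(1.12), np.float64(1.1), np.float64(1.12), np.float64(1.11), np.float64(1.11), np.float64(1.11), np.float64(1.13)]
time: 41.6
[np.float64(1.1), np.float64(1.08)]
```

Differences between frames are only sensor noise, so the clamp is still. Handing in.

```bash
python3 -c "
from workcell import workorder; print(workorder.job_done())"
```

```text
the job is handed in; nothing more can be done
None
```

I handed the job in at about 42 s, but no verdict came back: the clamp hangs still on the empty hook, the GPS is home against the stop with the jaw pressed on it, and the bystanders are unmoved, all judged from camera and force readings.

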